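Unstack drill-press parts into their shaped trays

TASK

The drill-press parts were left piled in one stack on the bench. Working down from the top, put each part straight into the plywood tray whose recess has its own outline (small oblong, hexagon, round, large oblong), finishing each before you take the next; set it down flat on the tray's floor, the same way up, and never drop it. Leave the glass jar and the roll of tape standing where they are.

Things in the scene. Friction and masses are not known exactly. Their poses are not given: they have to be found in the camera images.
- tnut: Steel T-slot nut, the topmost part of the stack: foot 36 x 26 x 10 mm, on it a stem 36 x 16 x 16 mm, 26 mm high in all, about 0.14 kg. Its two flat ends (36 mm apart along x) run the full height and are the place to grip. Origin: centre of the underside; x along the 36 mm length, z up.
- nut: Large dark steel hexagon nut, second from the top, under the T-slot nut and on the pulley: 46 mm across flats, 51 mm across corners, 26 mm high, about 0.25 kg, a black bore showing on top. Origin: centre of the underside; x points square to one of the flats (the others every 60 degrees), z up.
- pulley: Round aluminium V-belt pulley, third from the top, under the nut and on the block: 60 mm diameter, 28 mm high, about 0.20 kg, grip across its diameter. Origin: centre of the underside, z the axis, up.
- block: Rectangular aluminium block, bottom of the stack, lying on the bench: 80 (x) x 64 (y) x 30 mm high, about 0.41 kg, four black holes near its corners; grip across the 64 mm. Origin: centre of the underside, z up.
- tray_tnut: Small oblong tray, for the T-slot nut: recess 54 (x) x 44 (y) mm, 70 x 60 mm outside. Fixed on the bench, and empty at the start. Plywood rim 8 mm wide whose top is 7 mm above the bench, around a black rubber floor 3 mm above the bench (so the recess is 4 mm deep). Origin: centre of the tray, at bench level; z up. 
- tray_nut: Hexagonal tray, for the hexagon nut: recess 64 mm across flats, 80 mm outside across flats; x points square to one side. Fixed on the bench, and empty at the start. Plywood rim 8 mm wide whose top is 7 mm above the bench, around a black rubber floor 3 mm above the bench (so the recess is 4 mm deep). Origin: centre of the tray, at bench level; z up. 
- tray_pulley: Round tray, for the pulley: recess 78 mm diameter, 94 mm outside. Fixed on the bench, and empty at the start. Plywood rim 8 mm wide whose top is 7 mm above the bench, around a black rubber floor 3 mm above the bench (so the recess is 4 mm deep). Origin: centre of the tray, at bench level; z up. 
- tray_block: Large oblong tray, for the block: recess 98 (x) x 82 (y) mm, 114 x 98 mm outside. Fixed on the bench, and empty at the start. Plywood rim 8 mm wide whose top is 7 mm above the bench, around a black rubber floor 3 mm above the bench (so the recess is 4 mm deep). Origin: centre of the tray, at bench level; z up. 
- jar: Bystander, loose: small glass jar with grey cap standing among the trays, 46 mm diameter, 70 mm high. Origin: centre of its underside. To be left where it is.
- tape: Bystander, loose: roll of brown tape lying flat among the trays, 72 mm outside diameter, 25 mm high. Origin: centre of its underside. To be left where it is. (Three flat washers, 3 mm high, lie fixed among the trays; all other bench equipment is fixed and stands clear of the trays, beyond x = 0.77 m or more than 0.44 m to either side.)

How it is judged:
By the outcome, as a careful person would: the job done as asked, in the order asked, and still so for the second after the job is handed in, with the robot touching nothing.
It also fails if it takes over 120 s, if anything falls off the work surface, if the arm or the gripper's body presses on something with over 40 N, if the wrist force passes 120 N, or if a joint passes its speed limit or range.

ROBOT

A 6-joint arm with a two-finger parallel gripper is mounted at the origin on the work surface. World frame = base frame: x ahead of the robot, y to its left, z up, the work surface at z = 0. Lengths are in m, angles in degrees, forces in N, time in s.
With the tool pointing down it reaches from about 0.3 to 0.825 m from the base axis. Payload 5.4 kg.
Tool frame: the origin (TCP) lies at the very end of the fingers, on their centre line; the grasp point (between the pads) lies 19 mm behind it (robot.grasp_offset is the distance from the TCP to the grasp point, in m); x points along the fingers, y is the direction in which the jaws open and shut, and the axes are right-handed (so a half turn about x gives the same grasp; the last joint's range is limited). The gripper opens to 92 mm and grips with 3 to 60 N. Pads are 20 mm wide; open, the fingers measure 128 mm over their backs; the gripper's body (75 mm by 189 mm) begins 69 mm behind the grasp point.
Start: joints at [55.285, 9.076, 91.501, -0, 79.423, -12.038], TCP at [0.222, 0.531, 0.215] pointing down, gripper open.
Joint ranges: [-166.64, 166.64], [-54.1, 131.32], [10.49, 154.53], [-73.88, 253.88], [9.74, 151.15], [-171.62, 171.62]. Speed limits (degrees/s): [147.25, 147.25, 180, 180, 180, 180].

INTERFACE

Orientations are given as [roll, pitch, yaw] about the fixed x, y, z axes, in that order (R = Rz(yaw) Ry(pitch) Rx(roll)).
In Python, from station import telemetry, imaging, workorder, robot gives the robot as it stands.
- The arm moves only by the tool carry_out, never from a script. Its argument "targets" is a list of rows, each an object of numbers: "tx", "ty", "tz": the shift along the tool's x, y, z in m; "ax", "ay", "az": the turn, a rotation vector about the tool's x, y, z in degrees; "jaw": the opening in per cent of the stroke, from 0 (shut) to 100 (fully open). A call has 1 to 20 rows; each row is the pose to reach, as a shift and turn from the pose commanded when the call began, along the tool's axes at that moment; what a row does not reach only later rows make up. A row lasts 1/8 s, in which the tool goes at most 62.5 mm and 10.7 degrees, less where a joint would pass 70% of its speed; a pose out of reach is approached as far as the arm can. A call with a gripper value outside its range is refused whole. The fingers move at their own pace and stop on an object; the grip force is fixed at half the most. Time passes only in rows, so rows that repeat a pose let the fingers close. It gives the time, the measured TCP pose, the force and the opening at its end, in the units of the state.
- telemetry.get_state(): the state, without advancing time (a new reading comes with each control period).
- imaging.read_camera(name): name is "side" or "top"; returns (picture, depth): 480x640x3 uint8, red, green, blue; 480x640 float32, m along the optical axis (not along the pixel's ray), 0 where there is no reading.
- imaging.camera_model(name): a dict with "fx", "fy", "cx", "cy" (pixels), "distortion" ([k1, k2, p1, p2, k3] as OpenCV has them; the pictures are not rectified), "world_to_cam" (4x4, takes a point from world to camera coordinates). Camera axes: x right, y down, z forward; pixel columns grow to the right and rows downward; lengths in m; the calibration is good to about 2 mm. A picture is of the moment at which its call begins. camera_model takes no time and is no camera call.
- workorder.sign_off(): hands the job in, once; it reports no verdict.
The state is a dict: "t": time; "joint_positions": joint angles; "qd": joint speeds; "tau": joint torques, N m; "ee_pos": TCP position; "tool_rot": TCP orientation; "wrist_force": force on the tool from outside, world axes, zero at the start; "moment": the same for the moment, N m; "finger_gap": opening from 0.0 (shut) to 1.0 (fully open).
Only numpy, scipy, OpenCV 4.12 (cv2) and the standard library are available. Lean on these libraries where they do the work, as an engineer would, in place of code of your own. Each camera call takes 0.05 s, during which the arm holds its last target.

## Working session

There is one attempt and no reset: what is moved stays moved. The work goes in short steps, Python scripts to look and compute and a tool call to move; the robot and the scene stay as the last step left them, time stands still between calls to the robot, and variables do not carry over. Pictures are saved under pics/ and viewed, and the job is handed in when it is done.

Besides the shell and the picture viewer there is one more tool, called after "Emit:" as a command line: name --argument value ..., lists and objects as JSON in quotes. carry_out: Moves the arm, as the interface text tells. Its arguments: {"type":"object","properties":{"targets":{"type":"array"}},"required":["targets"]}

```bash
mkdir -p pics; ls; python3 - <<'E'
from station import telemetry, imaging, workorder, robot
import numpy as np, cv2, json
s=telemetry.get_state(); print(s)
print([a for a in dir(robot) if a[0]!='_'])
for n in("top","side"):
    p,d=imaging.read_camera(n); m=imaging.camera_model(n); print(n,m)
    cv2.imwrite(f"pics/{n}0.png",p[:,:,::-1]); np.savez(f"{n}0.npz",p=p,d=d)
E
```

```text
pics
{'t': 0.0, 'joint_positions': array([ 5.52853411e+01,  9.11435512e+00,  9.15709996e+01, -6.06444685e-05,
        7.94229890e+01, -1.20391281e+01]), 'qd': array([-0.00836268,  0.05567391, -0.00387473, -0.01579259,  0.04135837,
       -0.03301245]), 'tau': array([-3.54542854e-04, -3.85560930e+01, -3.22113597e+01,  7.02056685e-02,
        3.75259237e-02, -1.67532048e-04]), 'ee_pos': array([0.22133877, 0.53001783, 0.21361247]), 'tool_rot': array([-102.00761342,   89.89165622, -124.683133  ]), 'wrist_force': array([ 0.23728455, -0.02283285,  0.47027144]), 'moment': array([ 0.00095054,  0.0079641 , -0.02633438]), 'finger_gap': 1.0016027988711613}
['IKError', 'grasp_offset']
top {'fx': 553.0942265527483, 'fy': 553.0942265527483, 'cx': 328.5804450606657, 'cy': 235.88562078905505, 'distortion': array([-0.14504446,  0.        ,  0.        ,  0.        ,  0.        ]), 'world_to_cam': array([[-0.00816027, -0.99994432, -0.00669092, -0.00996067],
       [-0.99795336,  0.00856804, -0.06336939,  0.53982624],
       [ 0.06342319,  0.00616011, -0.99796771,  1.08761231],
       [ 0.        ,  0.        ,  0.        ,  1.        ]])}
side {'fx': 457.95874941439325, 'fy': 457.95874941439325, 'cx': 319.71820320870114, 'cy': 237.47816148504157, 'distortion': array([-0.1186887,  0.       ,  0.       ,  0.       ,  0.       ]), 'world_to_cam': array([[ 0.9011184 , -0.43355079, -0.00439805, -0.48057767],
       [-0.26019974, -0.53264535, -0.80534777,  0.17426719],
       [ 0.34681655,  0.72685806, -0.59278633,  0.75073379],
       [ 0.        ,  0.        ,  0.        ,  1.        ]])}
```

View pics/top0.png

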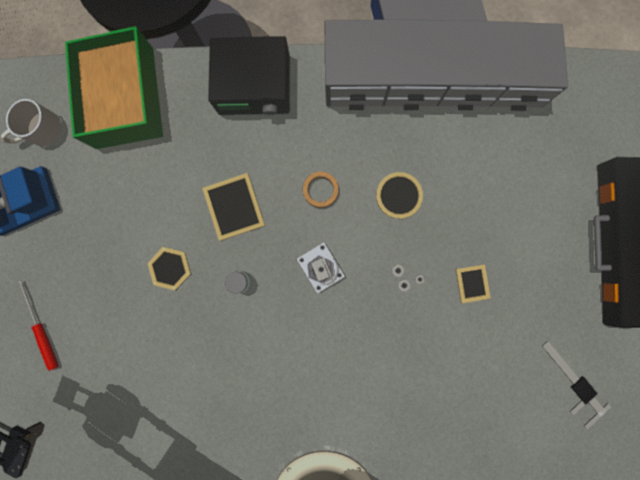

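View pics/side0.png

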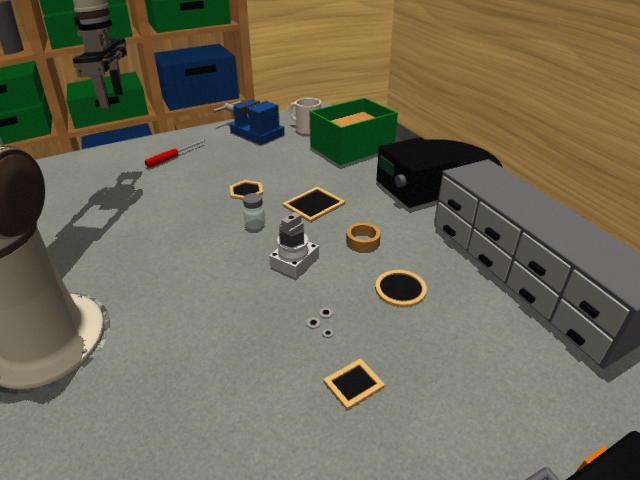

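The top view shows the stack near (321,268), the hex tray at (169,269), the large oblong at (234,206), the round one at (400,195) and the small oblong at (473,284). The jar is at (240,282) and the tape at (321,190). Next I measure each of them.

```bash
cat > h.py <<'E'
import numpy as np, cv2
from station import telemetry, imaging, workorder, robot
def load(n):
    z=np.load(n); return z['p'],z['d']
def ray(name,uv):
    m=imaging.camera_model(name)
    K=np.array([[m['fx'],0,m['cx']],[0,m['fy'],m['cy']],[0,0,1]])
    x=cv2.undistortPoints(np.asarray(uv,float).reshape(-1,1,2),K,np.array(m['distortion'])).reshape(-1,2)
    return np.c_[x,np.ones(len(x))],m['world_to_cam']
def onplane(name,uv,z):
    r,T=ray(name,uv); R=T[:3,:3];t=T[:3,3]
    c=-R.T@t; w=r@R
    s=(z-c[2])/w[:,2]
    return c+s[:,None]*w
def cloud(name,d):
    v,u=np.mgrid[:480,:640]
    r,T=ray(name,np.c_[u.ravel(),v.ravel()]); 
    p=r*d.reshape(-1,1); return ((p-T[:3,3])@T[:3,:3]).reshape(480,640,3)
def proj(name,P):
    m=imaging.camera_model(name);T=m['world_to_cam']
    K=np.array([[m['fx'],0,m['cx']],[0,m['fy'],m['cy']],[0,0,1]])
    return cv2.projectPoints(np.asarray(P,float).reshape(-1,1,3),cv2.Rodrigues(T[:3,:3])[0],T[:3,3],K,np.array(m['distortion']))[0].reshape(-1,2)
E
python3 - <<'E'
from h import *
p,d=load('top0.npz'); P=cloud('top',d)
print('bench z',np.median(P[300:400,300:330,2]),np.std(P[330:400,300:330,2]))
hsv=cv2.cvtColor(p,cv2.COLOR_RGB2HSV)
g=p.astype(int).max(2)
for nm,(u,v) in dict(nut=(169,269),block=(234,206),pulley=(400,195),tnut=(473,284)).items():
    w=30;u0=u-w-10;v0=v-w-10
    s=p[v0:v0+80,u0:u0+80]
    wood=((hsv[...,1]>60)&(hsv[...,2]>110))[v0:v0+80,u0:u0+80].astype(np.uint8)
    n,l,st,c=cv2.connectedComponentsWithStats(wood)
    k=1+np.argmax(st[1:,4]); wood=(l==k).astype(np.uint8)
    cs,_=cv2.findContours(wood,cv2.RETR_EXTERNAL,cv2.CHAIN_APPROX_NONE)
    o=cs[0].reshape(-1,2)+[u0,v0]
    W=onplane('top',o,0.007)[:,:2]*1000
    (cx,cy),(a,b),th=cv2.minAreaRect(W.astype(np.float32))
    # inner dark
    n=np.zeros_like(wood); cv2.drawContours(n,cs,-1,1,-1); inn=(n==1)&(wood==0)
    ys,xs=np.nonzero(inn); Wi=onplane('top',np.c_[xs+u0,ys+v0],0.003)[:,:2]*1000
    r2=cv2.minAreaRect(Wi.astype(np.float32))
    # filled centroid
    ys,xs=np.nonzero(n); Wf=onplane('top',np.c_[xs+u0,ys+v0],0.007)[:,:2]*1000
    print(nm,'outer rect',np.round([cx,cy,a,b,th],1),'centroid',Wf.mean(0).round(1),'inner',np.round([*r2[0],*r2[1],r2[2]],1),Wi.mean(0).round(1))
for (u0,v0,s,nm) in((285,230,80,'stack'),(130,230,80,'hex')):
    c=p[v0:v0+s,u0:u0+s,::-1]; cv2.imwrite(f'pics/{nm}c.png',cv2.resize(c,None,fx=7,fy=7,interpolation=cv2.INTER_CUBIC))
s,_=load('side0.npz'); cv2.imwrite('pics/stacks.png',cv2.resize(s[190:290,240:340,::-1],None,fx=6,fy=6,interpolation=cv2.INTER_CUBIC))
E
```

```text
bench z 0.0001586505594802903 0.08082627831540515
nut outer rect [477.2 312.   91.   81.   76.4] centroid [477.3 312.2] inner [477.5 313.6  62.4  68.7  46.7] [477.3 313.9]
block outer rect [602.2 179.7 115.4  99.4  18.1] centroid [602.  179.5] inner [603.2 180.7  96.3  80.8  18. ] [602.9 180.5]
pulley outer rect [ 622.5 -158.2   93.8   94.3   89.1] centroid [ 622.5 -158.3] inner [ 623.  -158.6   73.7   74.1   89.1] [ 623.2 -158.8]
tnut outer rect [ 441.6 -305.5   71.1   62.     8.3] centroid [ 441.5 -305.2] inner [ 441.8 -306.6   52.7   42.5    8.3] [ 441.7 -306.5]
```

View pics/stackc.png

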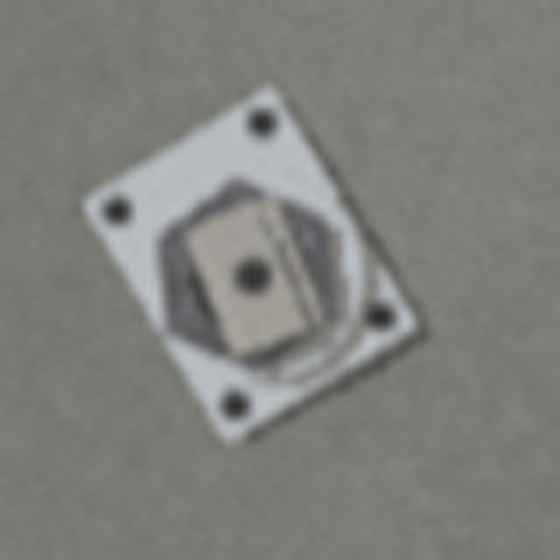

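View pics/stacks.png

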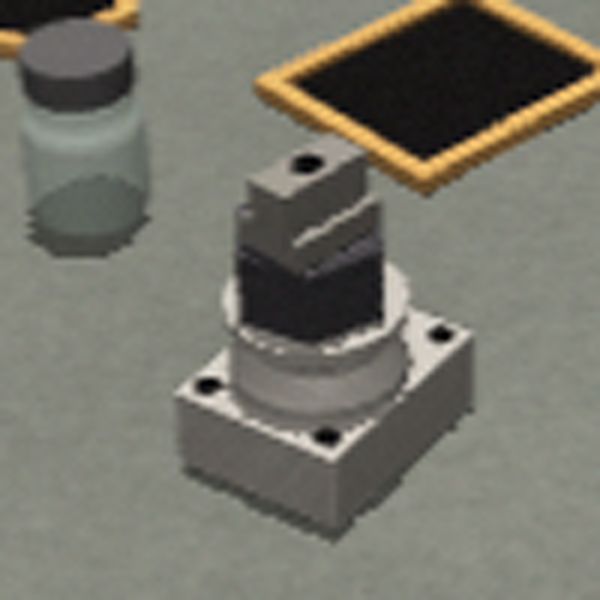

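View pics/hexc.png

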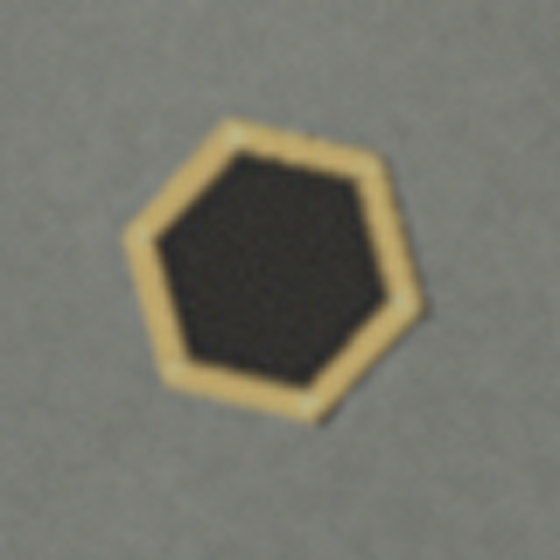

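Tray measurements come out at the given sizes:

| Tray | x (mm) | y (mm) | Yaw |
|---|---|---|---|
| tnut | 442 | -306 | 8.3° |
| nut | 477 | 313 | 46° |
| pulley | 623 | -158 | – |
| block | 602 | 180 | 18° |

In the stack crop, the T-nut's top face has corners at about (185,235), (262,200), (310,325) and (235,362). Next I compute the stack and the bystanders.

```bash
python3 - <<'E'
from h import *
from scipy.spatial.transform import Rotation as Ro
def crop(pts): return (np.array(pts,float)+.5)/7-.5+[285,230]
def rep(nm,pts,z):
    W=onplane('top',crop(pts),z)[:,:2]*1000
    e=np.roll(W,-1,0)-W
    print(nm,'centre',W.mean(0).round(1),'edges',np.linalg.norm(e,axis=1).round(1),'ang',np.degrees(np.arctan2(e[:,1],e[:,0])).round(1))
rep('tnut',[(185,235),(262,200),(310,325),(235,362)],.110)
rep('block',[(270,88),(85,203),(232,440),(423,325)],.030)
rep('nut',[(237,180),(160,237),(168,330),(237,367)],.084)
print('tnut bore',onplane('top',crop([(252,277)]),.110))
print('blk holes',onplane('top',crop([(263,123),(117,210),(235,405),(379,316)]),.030).mean(0))
p,d=load('top0.npz');P=cloud('top',d)
for a,b in((.104,.118),(.076,.092),(.05,.066),(.022,.038)):
    m=(P[...,2]>a)&(P[...,2]<b)&(abs(P[...,1])<.08)&(P[...,0]>.35)&(P[...,0]<.57)
    print(a,m.sum(),P[m].mean(0).round(4))
print('jar',onplane('top',[(237.,283.)],.07),'tape',onplane('top',[(321,190)],.025))
for nm,(x0,x1,y0,y1,a,b) in dict(jar=(.4,.52,.08,.22,.06,.08),tape=(.55,.7,-.07,.08,.018,.032)).items():
    m=(P[...,2]>a)&(P[...,2]<b)&(P[...,0]>x0)&(P[...,0]<x1)&(P[...,1]>y0)&(P[...,1]<y1)
    print(nm,m.sum(),P[m].mean(0).round(4),np.ptp(P[m],axis=0).round(3))
s=telemetry.get_state();R=Ro.from_euler('xyz',s['tool_rot'],degrees=True).as_matrix();print(R.round(4),s['ee_pos'])
E
```

```text
tnut centre [472.3   1.1] edges [22.  34.9 21.8 35.5] ang [ -66.  -159.4  115.8   21.1]
block centre [477.2   1.6] edges [61.3 78.4 62.6 79.4] ang [ 121.4 -148.5  -59.5   32.4]
nut centre [473.   14.4] edges [25.6 24.9 20.9 49.9] ang [ 126.1 -175.4 -118.6   -0.4]
tnut bore [[4.73189474e-01 4.41004399e-05 1.10000000e-01]]
blk holes [0.47729813 0.00270865 0.03      ]
0.104 174 [ 4.741e-01 -2.000e-04  1.104e-01]
0.076 258 [0.4742 0.0044 0.0845]
0.05 231 [ 0.4769 -0.004   0.0582]
0.022 561 [0.4814 0.0046 0.0304]
jar [[0.44802417 0.16019576 0.07      ]] tape [[ 6.31107403e-01 -1.49485564e-04  2.50000000e-02]]
jar 364 [0.4496 0.1627 0.0701] [0.04  0.04  0.016]
tape 479 [0.6332 0.0016 0.0248] [0.07  0.07  0.012]
[[-9.000e-04  3.855e-01  9.227e-01]
 [-1.400e-03  9.227e-01 -3.855e-01]
 [-1.000e+00 -1.700e-03 -3.000e-04]] [0.22138079 0.53006631 0.21372148]
```

```bash
cat >> h.py <<'E'
def topmask(P,z,c,r=.06,tol=.006):
    m=(abs(P[...,2]-z)<tol)&(np.hypot(P[...,0]-c[0],P[...,1]-c[1])<r)
    return m
def rect(P,m,z,name='top'):
    v,u=np.nonzero(m); W=onplane(name,np.c_[u,v],z)[:,:2]*1000
    C=np.cov(W.T);w,V=np.linalg.eigh(C);v1=V[:,1]
    r=cv2.minAreaRect(W.astype(np.float32))
    return dict(n=int(m.sum()),mean=W.mean(0).round(1),pca=round(float(np.degrees(np.arctan2(v1[1],v1[0]))),1),sd=np.sqrt(w*12).round(1),rect=np.round([*r[0],*r[1],r[2]],1))
E
python3 - <<'E'
from h import *
p,d=load('top0.npz');P=cloud('top',d)
m=topmask(P,.110,(.473,0));print(rect(P,m,.11))
m=topmask(P,.03,(.477,0));print(rect(P,m,.03))
Q=P[228:300,285:357];print(np.round(P[255:283:3,308:336:3,2]*1000).astype(int))
v,u=np.nonzero(topmask(P,.110,(.473,0)));print(u.min(),u.max(),v.min(),v.max())
# side
ps,ds=load('side0.npz');S=cloud('side',ds)
m=topmask(S,.110,(.473,0),tol=.004);print('side',rect(S,m,.11,'side'))
m=topmask(S,.03,(.477,0),tol=.004);print('side blk',rect(S,m,.03,'side'))
E
```

```text
{'n': 174, 'mean': array([ 4.741e+02, -2.000e-01]), 'pca': -158.0, 'sd': array([16.2, 36.2]), 'rect': array([ 4.741e+02, -1.000e-01,  3.560e+01,  1.600e+01,  2.190e+01])}
{'n': 561, 'mean': array([481.4,   4.6]), 'pca': -148.6, 'sd': array([ 76.4, 104.5]), 'rect': array([477.8,   2.7,  79.9,  64. ,  30.9])}
[[ 31  31  58  56  59  57  58  32   3  -2]
 [ 31  59  84  86  85  94  86  58  58  -1]
 [ 56  81 108 113 112  97  83  82  64  29]
 [ 84  80 109 113 113 109  95  85  61  63]
 [ 84  83  98 111 111 111  94  85  57  60]
 [ 82  82  96 110 110 108  96  88  85  56]
 [ 83  85  89  95 112 112 110  93  84  60]
 [ 61  84  85  94 109 110 114  81  56  31]
 [ -2  59  83  86  95  84  83  64  59  29]
 [  0  33  55  56  85  62  58  30  35  -2]]
314 328 258 279
side {'n': 135, 'mean': array([472.7,  -2.4]), 'pca': -154.9, 'sd': array([20.8, 40. ]), 'rect': array([472.5,  -2.5,  40.6,  21.3,  22.8])}
side blk {'n': 364, 'mean': array([471.6, -15.5]), 'pca': -178.2, 'sd': array([ 58.1, 100.7]), 'rect': array([476.4,  -0.8,  84.7,  67.6,  31. ])}
```

```bash
cat >> h.py <<'E'
import json,sys
# commanded pose: [x,y,z,phi], phi = world angle of tool y (jaw axis), tool x down
def plan(goals,jaw0):
    """goals: list of (dx-or-abs x,y,z,phi,jaw,nrows,hold). prints rows relative to the commanded start"""
    s=json.load(open('cmd.json')); c=np.array(s,float); a=np.radians(c[3])
    Y=np.array([np.cos(a),np.sin(a),0]);Z=np.array([np.sin(a),-np.cos(a),0])
    rows=[];prev=c.copy();jp=jaw0
    for x,y,z,phi,jaw,n,hold in goals:
        g=np.array([x,y,z,phi],float)
        f=np.arange(1,n+1)/n; f=f*f*(3-2*f)
        for k in range(n+hold):
            q=prev+(g-prev)*(f[k] if k<n else 1)
            d=q[:3]-c[:3]
            rows.append(dict(tx=round(-d[2],4),ty=round(float(d@Y),4),tz=round(float(d@Z),4),ax=round(-(q[3]-c[3]),1),jaw=jaw))
        prev=g
    print(len(rows),'rows; max step mm',max(1000*np.linalg.norm(np.diff([[0,0,0]]+[[r['tx'],r['ty'],r['tz']] for r in rows],axis=0),axis=1)).round(1),
      'max turn',np.abs(np.diff([0]+[r['ax'] for r in rows])).max().round(1))
    print(json.dumps(rows))
    r=rows[-1]; e=c[:3]+np.array([0,0,-r['tx']])+Y*r['ty']+Z*r['tz']
    json.dump([*e,c[3]-r['ax']],open('cmd.json','w'))
def meas():
    from scipy.spatial.transform import Rotation as Ro
    s=telemetry.get_state();R=Ro.from_euler('xyz',s['tool_rot'],degrees=True).as_matrix()
    print('t',round(s['t'],2),'pos',(s['ee_pos']*1000).round(1),'phi',np.degrees(np.arctan2(R[1,1],R[0,1])).round(2),'tilt',np.degrees(np.arccos(-R[2,0])).round(2),'F',s['wrist_force'].round(1),'gap mm',round(s['finger_gap']*92,1),'q1,q6',s['joint_positions'][[0,5]].round(1))
    print('cmd',np.round(json.load(open('cmd.json')),4))
E
echo '[0.222,0.531,0.215,67.323]' > cmd.json
python3 -c "
from h import *
plan([(.4737,-.0005,.165,22,100,16,2)],100)"
```

```text
18 rows; max step mm 55.1 max turn 4.3
[{"tx": 0.0006, "ty": -0.0044, "tz": 0.0049, "ax": 0.5, "jaw": 100}, {"tx": 0.0021, "ty": -0.0169, "tz": 0.0188, "ax": 1.9, "jaw": 100}, {"tx": 0.0046, "ty": -0.0363, "tz": 0.0403, "ax": 4.2, "jaw": 100}, {"tx": 0.0078, "ty": -0.0615, "tz": 0.0683, "ax": 7.1, "jaw": 100}, {"tx": 0.0116, "ty": -0.0912, "tz": 0.1014, "ax": 10.5, "jaw": 100}, {"tx": 0.0158, "ty": -0.1245, "tz": 0.1383, "ax": 14.3, "jaw": 100}, {"tx": 0.0203, "ty": -0.16, "tz": 0.1778, "ax": 18.4, "jaw": 100}, {"tx": 0.025, "ty": -0.1967, "tz": 0.2186, "ax": 22.7, "jaw": 100}, {"tx": 0.0297, "ty": -0.2334, "tz": 0.2593, "ax": 26.9, "jaw": 100}, {"tx": 0.0342, "ty": -0.2689, "tz": 0.2988, "ax": 31.0, "jaw": 100}, {"tx": 0.0384, "ty": -0.3021, "tz": 0.3358, "ax": 34.8, "jaw": 100}, {"tx": 0.0422, "ty": -0.3319, "tz": 0.3688, "ax": 38.2, "jaw": 100}, {"tx": 0.0454, "ty": -0.3571, "tz": 0.3968, "ax": 41.1, "jaw": 100}, {"tx": 0.0479, "ty": -0.3765, "tz": 0.4184, "ax": 43.4, "jaw": 100}, {"tx": 0.0494, "ty": -0.389, "tz": 0.4322, "ax": 44.8, "jaw": 100}, {"tx": 0.05, "ty": -0.3934, "tz": 0.4372, "ax": 45.3, "jaw": 100}, {"tx": 0.05, "ty": -0.3934, "tz": 0.4372, "ax": 45.3, "jaw": 100}, {"tx": 0.05, "ty": -0.3934, "tz": 0.4372, "ax": 45.3, "jaw": 100}]
```

Emit:
carry_out --targets '[{"tx":0.002,"ty":-0.016,"tz":0.018,"ax":2,"jaw":100},{"tx":0.006,"ty":-0.047,"tz":0.052,"ax":5.5,"jaw":100},{"tx":0.011,"ty":-0.085,"tz":0.095,"ax":10,"jaw":100},{"tx":0.016,"ty":-0.125,"tz":0.139,"ax":14.5,"jaw":100},{"tx":0.021,"ty":-0.165,"tz":0.183,"ax":19,"jaw":100},{"tx":0.026,"ty":-0.205,"tz":0.228,"ax":23.5,"jaw":100},{"tx":0.031,"ty":-0.245,"tz":0.272,"ax":28,"jaw":100},{"tx":0.036,"ty":-0.285,"tz":0.317,"ax":33,"jaw":100},{"tx":0.042,"ty":-0.325,"tz":0.361,"ax":38,"jaw":100},{"tx":0.046,"ty":-0.36,"tz":0.4,"ax":42,"jaw":100},{"tx":0.049,"ty":-0.383,"tz":0.426,"ax":44.5,"jaw":100},{"tx":0.05,"ty":-0.393,"tz":0.437,"ax":45.3,"jaw":100},{"tx":0.05,"ty":-0.393,"tz":0.437,"ax":45.3,"jaw":100},{"tx":0.05,"ty":-0.393,"tz":0.437,"ax":45.3,"jaw":100},{"tx":0.05,"ty":-0.393,"tz":0.437,"ax":45.3,"jaw":100}]'

```text
invalid input
```

```bash
cat >> h.py <<'E'
def track(tx=0,ty=0,tz=0,ax=0):
    c=np.array(json.load(open('cmd.json')));a=np.radians(c[3])
    e=c[:3]+np.array([0,0,-tx])+np.array([np.cos(a),np.sin(a),0])*ty+np.array([np.sin(a),-np.cos(a),0])*tz
    json.dump([*e,c[3]-ax],open('cmd.json','w'))
def to(x,y,z,phi,base=None):
    c=np.array(json.load(open('cmd.json')));a=np.radians(c[3]);d=np.array([x,y,z])-c[:3]
    print('to',(x,y,z,phi),'tx %.4f ty %.4f tz %.4f ax %.1f'%(-d[2],d@[np.cos(a),np.sin(a),0],d@[np.sin(a),-np.cos(a),0],c[3]-phi))
E
echo '[0.222,0.531,0.215,67.323]' > cmd.json
python3 -c "
from h import *
track(.05,-.393,.437,45.3);meas()
to(.4737,-.0005,.091,22)"
```

```text
t 0.1 pos [221.4 530.1 213.7] phi 67.32 tilt 0.1 F [ 0.3 -0.9 -0.3] gap mm 92.2 q1,q6 [ 55.3 -12. ]
cmd [ 4.7370e-01 -1.0000e-04  1.6500e-01  2.2023e+01]
to (0.4737, -0.0005, 0.091, 22) tx 0.0740 ty -0.0002 tz 0.0004 ax 0.0
```

Emit:
carry_out --targets '[{"tx":0.002,"ty":-0.016,"tz":0.018,"ax":2,"ay":0,"az":0,"jaw":100},{"tx":0.006,"ty":-0.047,"tz":0.052,"ax":5.5,"ay":0,"az":0,"jaw":100},{"tx":0.011,"ty":-0.085,"tz":0.095,"ax":10,"ay":0,"az":0,"jaw":100},{"tx":0.016,"ty":-0.125,"tz":0.139,"ax":14.5,"ay":0,"az":0,"jaw":100},{"tx":0.021,"ty":-0.165,"tz":0.183,"ax":19,"ay":0,"az":0,"jaw":100},{"tx":0.026,"ty":-0.205,"tz":0.228,"ax":23.5,"ay":0,"az":0,"jaw":100},{"tx":0.031,"ty":-0.245,"tz":0.272,"ax":28,"ay":0,"az":0,"jaw":100},{"tx":0.036,"ty":-0.285,"tz":0.317,"ax":33,"ay":0,"az":0,"jaw":100},{"tx":0.042,"ty":-0.325,"tz":0.361,"ax":38,"ay":0,"az":0,"jaw":100},{"tx":0.046,"ty":-0.36,"tz":0.4,"ax":42,"ay":0,"az":0,"jaw":100},{"tx":0.049,"ty":-0.383,"tz":0.426,"ax":44.5,"ay":0,"az":0,"jaw":100},{"tx":0.05,"ty":-0.393,"tz":0.437,"ax":45.3,"ay":0,"az":0,"jaw":100},{"tx":0.05,"ty":-0.393,"tz":0.437,"ax":45.3,"ay":0,"az":0,"jaw":100},{"tx":0.05,"ty":-0.393,"tz":0.437,"ax":45.3,"ay":0,"az":0,"jaw":100}]'

```text
t: 1.85
ee_pos: [0.4729, 0.0006, 0.1645]
tool_rot: [-160.8, 90.0, 131.3]
wrist_force: [-0.5, 0.2, -0.3]
finger_gap: 1.0
```

```bash
python3 -c "
from h import *
meas()"
```

```text
t 1.85 pos [472.9   0.6 164.5] phi 22.12 tilt 0.04 F [-0.5  0.2 -0.3] gap mm 92.0 q1,q6 [-14.6 -36.8]
cmd [ 4.7370e-01 -1.0000e-04  1.6500e-01  2.2023e+01]
```

Emit:
carry_out --targets '[{"tx":0.01,"ty":0,"tz":0.001,"ax":0,"ay":0,"az":0,"jaw":60},{"tx":0.03,"ty":0,"tz":0.001,"ax":0,"ay":0,"az":0,"jaw":60},{"tx":0.05,"ty":0,"tz":0.001,"ax":0,"ay":0,"az":0,"jaw":60},{"tx":0.066,"ty":0,"tz":0.001,"ax":0,"ay":0,"az":0,"jaw":60},{"tx":0.074,"ty":0,"tz":0.001,"ax":0,"ay":0,"az":0,"jaw":60},{"tx":0.074,"ty":0,"tz":0.001,"ax":0,"ay":0,"az":0,"jaw":60},{"tx":0.074,"ty":0,"tz":0.001,"ax":0,"ay":0,"az":0,"jaw":60}]'

```text
t: 2.72
ee_pos: [0.4744, -0.0016, 0.0913]
tool_rot: [52.9, 89.9, -15.0]
wrist_force: [-1.0, -0.1, 0.4]
finger_gap: 0.598
```

```bash
python3 -c "
from h import *
track(.074,0,.001,0);meas()
p,d=imaging.read_camera('side');cv2.imwrite('pics/s1.png',cv2.resize(p[130:300,200:400,::-1],None,fx=4,fy=4))"
```

```text
t 2.73 pos [474.4  -1.6  91.3] phi 22.02 tilt 0.07 F [-1.  -0.1  0.4] gap mm 55.0 q1,q6 [-14.8 -36.9]
cmd [ 4.7410e-01 -1.0000e-03  9.1000e-02  2.2023e+01]
```

View pics/s1.png

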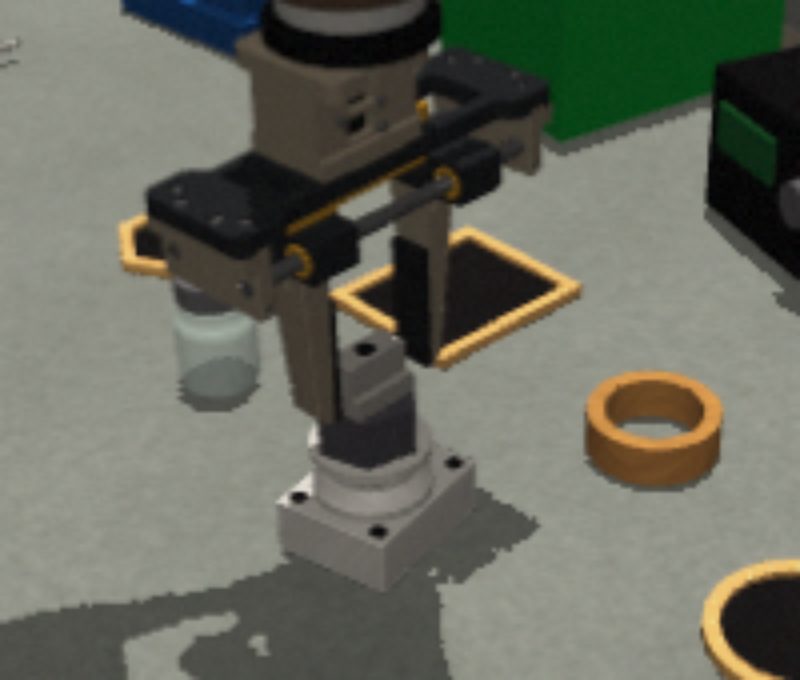

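The side view shows the fingers on either side of the T-nut at crop (330,400) and (430,350), with the tips above the nut, so I close.

Emit:
carry_out --targets '[{"tx":0,"ty":0,"tz":0,"ax":0,"ay":0,"az":0,"jaw":50},{"tx":0,"ty":0,"tz":0,"ax":0,"ay":0,"az":0,"jaw":42},{"tx":0,"ty":0,"tz":0,"ax":0,"ay":0,"az":0,"jaw":20},{"tx":0,"ty":0,"tz":0,"ax":0,"ay":0,"az":0,"jaw":0},{"tx":0,"ty":0,"tz":0,"ax":0,"ay":0,"az":0,"jaw":0},{"tx":0,"ty":0,"tz":0,"ax":0,"ay":0,"az":0,"jaw":0}]'

```text
t: 3.52
ee_pos: [0.474, -0.0016, 0.0908]
tool_rot: [51.6, 90.0, -16.4]
wrist_force: [0.1, 0.7, 2.6]
finger_gap: 0.382
```

Emit:
carry_out --targets '[{"tx":-0.003,"ty":0,"tz":0,"ax":0,"ay":0,"az":0,"jaw":0},{"tx":-0.01,"ty":0,"tz":0,"ax":0,"ay":0,"az":0,"jaw":0},{"tx":-0.025,"ty":0,"tz":0,"ax":0,"ay":0,"az":0,"jaw":0},{"tx":-0.04,"ty":0,"tz":0,"ax":0,"ay":0,"az":0,"jaw":0},{"tx":-0.05,"ty":0,"tz":0,"ax":0,"ay":0,"az":0,"jaw":0},{"tx":-0.05,"ty":0,"tz":0,"ax":0,"ay":0,"az":0,"jaw":0}]'

```text
t: 4.28
ee_pos: [0.4746, -0.0017, 0.1419]
tool_rot: [53.0, 89.9, -15.0]
wrist_force: [0.0, 0.1, -0.9]
finger_gap: 0.384
```

```bash
python3 -c "
from h import *
track(-.05);meas()
to(.4416,-.3058,.06,8.3)
p,d=imaging.read_camera('side');cv2.imwrite('pics/s2.png',cv2.resize(p[110:300,200:400,::-1],None,fx=3,fy=3))"
```

```text
t 4.28 pos [474.6  -1.7 141.9] phi 22.02 tilt 0.14 F [ 0.   0.1 -0.9] gap mm 35.4 q1,q6 [-14.8 -36.9]
cmd [ 4.7410e-01 -1.0000e-03  1.4100e-01  2.2023e+01]
to (0.4416, -0.3058, 0.06, 8.3) tx 0.0810 ty -0.1444 tz 0.2704 ax 13.7
```

View pics/s2.png

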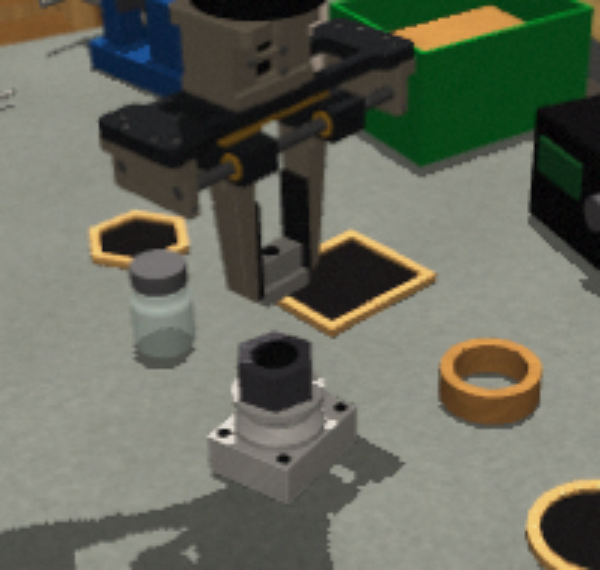

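T-nut held at a 35 mm gap and the nut is undisturbed. Carrying it to its tray.

Emit:
carry_out --targets '[{"tx":0,"ty":-0.006,"tz":0.011,"ax":0.5,"ay":0,"az":0,"jaw":0},{"tx":0,"ty":-0.02,"tz":0.037,"ax":2,"ay":0,"az":0,"jaw":0},{"tx":0,"ty":-0.038,"tz":0.071,"ax":3.5,"ay":0,"az":0,"jaw":0},{"tx":0,"ty":-0.058,"tz":0.109,"ax":5.5,"ay":0,"az":0,"jaw":0},{"tx":0,"ty":-0.078,"tz":0.146,"ax":7.5,"ay":0,"az":0,"jaw":0},{"tx":0,"ty":-0.098,"tz":0.183,"ax":9.5,"ay":0,"az":0,"jaw":0},{"tx":0.01,"ty":-0.117,"tz":0.219,"ax":11,"ay":0,"az":0,"jaw":0},{"tx":0.03,"ty":-0.132,"tz":0.247,"ax":12.5,"ay":0,"az":0,"jaw":0},{"tx":0.055,"ty":-0.141,"tz":0.264,"ax":13.4,"ay":0,"az":0,"jaw":0},{"tx":0.08,"ty":-0.144,"tz":0.27,"ax":13.7,"ay":0,"az":0,"jaw":0},{"tx":0.1,"ty":-0.144,"tz":0.27,"ax":13.7,"ay":0,"az":0,"jaw":0},{"tx":0.11,"ty":-0.144,"tz":0.27,"ax":13.7,"ay":0,"az":0,"jaw":0},{"tx":0.11,"ty":-0.144,"tz":0.27,"ax":13.7,"ay":0,"az":0,"jaw":0},{"tx":0.11,"ty":-0.144,"tz":0.27,"ax":13.7,"ay":0,"az":0,"jaw":0}]'

```text
t: 6.08
ee_pos: [0.4419, -0.3064, 0.0314]
tool_rot: [31.9, 89.9, -49.8]
wrist_force: [0.6, 0.1, -1.7]
finger_gap: 0.388
```

```bash
python3 -c "
from h import *
track(.11,-.144,.27,13.7);meas()
p,d=imaging.read_camera('side');cv2.imwrite('pics/s3.png',cv2.resize(p[240:440,240:450,::-1],None,fx=3,fy=3))"
```

```text
t 6.08 pos [ 441.9 -306.4   31.4] phi 8.33 tilt 0.08 F [ 0.6  0.1 -1.7] gap mm 35.7 q1,q6 [-47.6 -55.9]
cmd [ 0.4418 -0.3053  0.031   8.323 ]
```

View pics/s3.png

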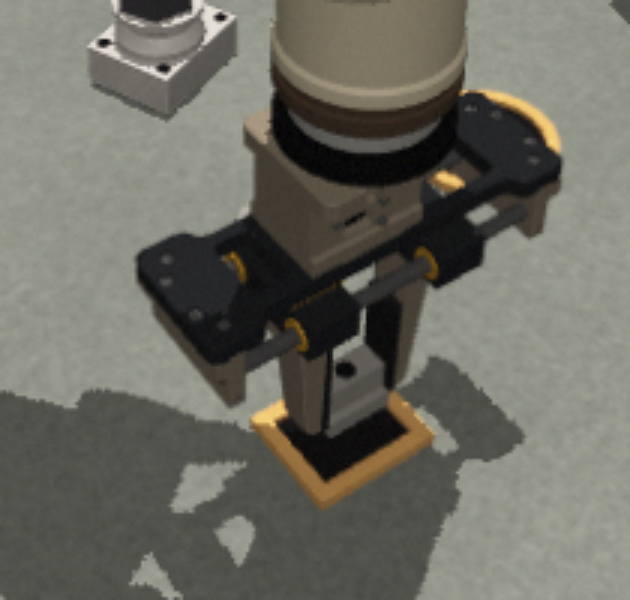

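Emit:
carry_out --targets '[{"tx":0.006,"ty":0,"tz":0,"ax":0,"ay":0,"az":0,"jaw":0},{"tx":0.013,"ty":0,"tz":0,"ax":0,"ay":0,"az":0,"jaw":0},{"tx":0.017,"ty":0,"tz":0,"ax":0,"ay":0,"az":0,"jaw":0},{"tx":0.019,"ty":0,"tz":0,"ax":0,"ay":0,"az":0,"jaw":0},{"tx":0.02,"ty":0,"tz":0,"ax":0,"ay":0,"az":0,"jaw":0},{"tx":0.0205,"ty":0,"tz":0,"ax":0,"ay":0,"az":0,"jaw":0},{"tx":0.021,"ty":0,"tz":0,"ax":0,"ay":0,"az":0,"jaw":0},{"tx":0.021,"ty":0,"tz":0,"ax":0,"ay":0,"az":0,"jaw":0}]'

```text
t: 7.12
ee_pos: [0.4416, -0.3059, 0.0099]
tool_rot: [27.6, 90.0, -54.1]
wrist_force: [-0.0, 0.1, -0.2]
finger_gap: 0.387
```

Emit:
carry_out --targets '[{"tx":0.0005,"ty":0,"tz":0,"ax":0,"ay":0,"az":0,"jaw":0},{"tx":0.0005,"ty":0,"tz":0,"ax":0,"ay":0,"az":0,"jaw":0}]'

```text
t: 7.38
ee_pos: [0.4416, -0.3059, 0.0098]
tool_rot: [-30.3, 90.0, -112.0]
wrist_force: [-1.4, 1.7, 5.9]
finger_gap: 0.388
```

```bash
python3 -c "
from h import *
track(.0215);meas()"
```

```text
t 7.38 pos [ 441.6 -305.9    9.8] phi 8.33 tilt 0.01 F [-1.4  1.7  5.9] gap mm 35.7 q1,q6 [-47.6 -55.9]
cmd [ 0.4418 -0.3053  0.0095  8.323 ]
```

Contact is firm at +6 N. I open gently, lift, and move clear.

Emit:
carry_out --targets '[{"tx":0,"ty":0,"tz":0,"ax":0,"ay":0,"az":0,"jaw":45},{"tx":0,"ty":0,"tz":0,"ax":0,"ay":0,"az":0,"jaw":55},{"tx":0,"ty":0,"tz":0,"ax":0,"ay":0,"az":0,"jaw":60},{"tx":0,"ty":0,"tz":0,"ax":0,"ay":0,"az":0,"jaw":60},{"tx":-0.01,"ty":0,"tz":0,"ax":0,"ay":0,"az":0,"jaw":60},{"tx":-0.03,"ty":0,"tz":0,"ax":0,"ay":0,"az":0,"jaw":60},{"tx":-0.06,"ty":0,"tz":0,"ax":0,"ay":0,"az":0,"jaw":60},{"tx":-0.1,"ty":0,"tz":0,"ax":0,"ay":0,"az":0,"jaw":70},{"tx":-0.13,"ty":0,"tz":0,"ax":0,"ay":0,"az":0,"jaw":80},{"tx":-0.15,"ty":0,"tz":0,"ax":0,"ay":0,"az":0,"jaw":80},{"tx":-0.15,"ty":0,"tz":0,"ax":0,"ay":0,"az":0,"jaw":80}]'

```text
t: 8.75
ee_pos: [0.4426, -0.3069, 0.1615]
tool_rot: [33.9, 89.7, -47.8]
wrist_force: [0.5, 1.0, -0.6]
finger_gap: 0.798
```

```bash
python3 - <<'E'
from h import *
track(-.15);meas()
p,d=imaging.read_camera('top');np.savez('top1.npz',p=p,d=d)
ps,ds=imaging.read_camera('side');np.savez('side1.npz',p=ps,d=ds)
a=cv2.resize(p[230:310,285:365,::-1],None,fx=5,fy=5,interpolation=cv2.INTER_CUBIC)
b=cv2.resize(ps[320:420,300:400,::-1],None,fx=4,fy=4,interpolation=cv2.INTER_CUBIC)
cv2.imwrite('pics/m1.png',np.hstack([a,b]))
P=cloud('top',d);S=cloud('side',ds)
c=(.474,.002)
m=topmask(P,.084,c,r=.045);print('nut top',rect(P,m,.084))
v,u=np.nonzero(m);h=cv2.convexHull(onplane('top',np.c_[u,v],.084)[:,:2].astype(np.float32))
(cc,r)=cv2.minEnclosingCircle(h);print(cc,r)
m=topmask(S,.084,c,r=.045,tol=.005);print('nut side',rect(S,m,.084,'side'))
m=topmask(P,.058,c,r=.045);print('pulley ann',rect(P,m,.058))
E
```

```text
t 8.75 pos [ 442.6 -306.9  161.5] phi 8.33 tilt 0.27 F [ 0.5  1.  -0.6] gap mm 73.5 q1,q6 [-47.6 -55.9]
cmd [ 0.4418 -0.3053  0.1595  8.323 ]
nut top {'n': 521, 'mean': array([474.2,   2.3]), 'pca': 152.1, 'sd': array([41.9, 42.2]), 'rect': array([474.2,   2.1,  45.6,  50.9,  36.4])}
(0.4744950830936432, 0.0025252720806747675) 0.025726832449436188
nut side {'n': 333, 'mean': array([473.1,   0.8]), 'pca': 46.3, 'sd': array([44.1, 46.2]), 'rect': array([474.3,   1.5,  55.3,  45.7,  68.4])}
pulley ann {'n': 233, 'mean': array([476.5,  -4.1]), 'pca': -165.8, 'sd': array([64.1, 66.6]), 'rect': array([4.756e+02, 3.000e-01, 5.760e+01, 5.750e+01, 8.960e+01])}
```

View pics/m1.png

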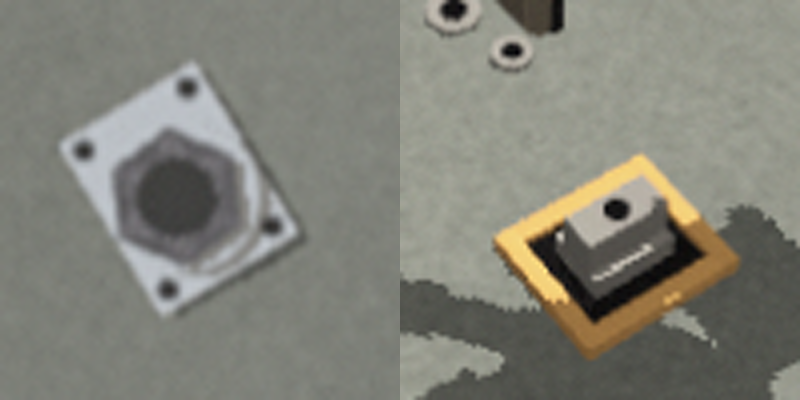

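The side crop shows the T-nut upright and flat in its recess at (620,235), and the nut is now on top of the stack. The nut is at (474,2) mm with flats at about 37°.

```bash
python3 -c "
from h import *
to(.4740,.0025,.125,37)"
```

```text
to (0.474, 0.0025, 0.125, 37) tx 0.0345 ty 0.0764 tz -0.2999 ax -28.7
```

Emit:
carry_out --targets '[{"tx":0,"ty":0.003,"tz":-0.012,"ax":-1,"ay":0,"az":0,"jaw":80},{"tx":0.001,"ty":0.01,"tz":-0.04,"ax":-4,"ay":0,"az":0,"jaw":80},{"tx":0.005,"ty":0.021,"tz":-0.081,"ax":-8,"ay":0,"az":0,"jaw":80},{"tx":0.01,"ty":0.033,"tz":-0.128,"ax":-12,"ay":0,"az":0,"jaw":80},{"tx":0.015,"ty":0.045,"tz":-0.175,"ax":-17,"ay":0,"az":0,"jaw":80},{"tx":0.02,"ty":0.057,"tz":-0.222,"ax":-21,"ay":0,"az":0,"jaw":80},{"tx":0.026,"ty":0.067,"tz":-0.262,"ax":-25,"ay":0,"az":0,"jaw":80},{"tx":0.031,"ty":0.073,"tz":-0.288,"ax":-27.5,"ay":0,"az":0,"jaw":80},{"tx":0.0345,"ty":0.0764,"tz":-0.3,"ax":-28.7,"ay":0,"az":0,"jaw":80},{"tx":0.0345,"ty":0.0764,"tz":-0.3,"ax":-28.7,"ay":0,"az":0,"jaw":80},{"tx":0.0345,"ty":0.0764,"tz":-0.3,"ax":-28.7,"ay":0,"az":0,"jaw":80},{"tx":0.055,"ty":0.0764,"tz":-0.3,"ax":-28.7,"ay":0,"az":0,"jaw":80},{"tx":0.075,"ty":0.0764,"tz":-0.3,"ax":-28.7,"ay":0,"az":0,"jaw":80},{"tx":0.089,"ty":0.0764,"tz":-0.3,"ax":-28.7,"ay":0,"az":0,"jaw":80},{"tx":0.0945,"ty":0.0764,"tz":-0.3,"ax":-28.7,"ay":0,"az":0,"jaw":80},{"tx":0.0945,"ty":0.0764,"tz":-0.3,"ax":-28.7,"ay":0,"az":0,"jaw":80},{"tx":0.0945,"ty":0.0764,"tz":-0.3,"ax":-28.7,"ay":0,"az":0,"jaw":80}]'

```text
t: 10.98
ee_pos: [0.4743, 0.0019, 0.0653]
tool_rot: [37.6, 89.9, -15.4]
wrist_force: [-0.4, -0.3, 0.7]
finger_gap: 0.798
```

```bash
python3 -c "
from h import *
track(.0945,.0764,-.3,-28.7);meas()
p,d=imaging.read_camera('side');cv2.imwrite('pics/s4.png',cv2.resize(p[130:300,200:400,::-1],None,fx=4,fy=4))"
```

```text
t 10.97 pos [474.3   1.9  65.3] phi 37.02 tilt 0.08 F [-0.4 -0.3  0.7] gap mm 73.4 q1,q6 [-14.4 -51.4]
cmd [4.7400e-01 2.6000e-03 6.5000e-02 3.7023e+01]
```

View pics/s4.png

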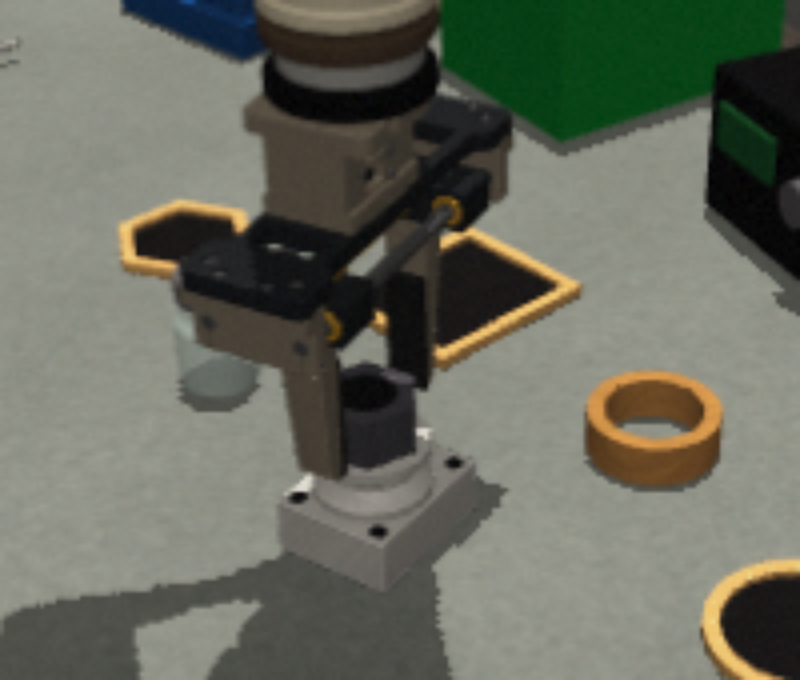

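The fingers straddle the nut at crop (335,440) and (410,370), clear of the pulley, so I close and lift.

Emit:
carry_out --targets '[{"tx":0,"ty":0,"tz":0,"ax":0,"ay":0,"az":0,"jaw":65},{"tx":0,"ty":0,"tz":0,"ax":0,"ay":0,"az":0,"jaw":53},{"tx":0,"ty":0,"tz":0,"ax":0,"ay":0,"az":0,"jaw":30},{"tx":0,"ty":0,"tz":0,"ax":0,"ay":0,"az":0,"jaw":0},{"tx":0,"ty":0,"tz":0,"ax":0,"ay":0,"az":0,"jaw":0},{"tx":0,"ty":0,"tz":0,"ax":0,"ay":0,"az":0,"jaw":0},{"tx":-0.003,"ty":0,"tz":0,"ax":0,"ay":0,"az":0,"jaw":0},{"tx":-0.01,"ty":0,"tz":0,"ax":0,"ay":0,"az":0,"jaw":0},{"tx":-0.03,"ty":0,"tz":0,"ax":0,"ay":0,"az":0,"jaw":0},{"tx":-0.05,"ty":0,"tz":0,"ax":0,"ay":0,"az":0,"jaw":0},{"tx":-0.07,"ty":0,"tz":0,"ax":0,"ay":0,"az":0,"jaw":0},{"tx":-0.08,"ty":0,"tz":0,"ax":0,"ay":0,"az":0,"jaw":0},{"tx":-0.08,"ty":0,"tz":0,"ax":0,"ay":0,"az":0,"jaw":0}]'

```text
t: 12.65
ee_pos: [0.474, 0.002, 0.1451]
tool_rot: [36.6, 89.9, -16.4]
wrist_force: [0.1, -0.1, -3.1]
finger_gap: 0.496
```

```bash
python3 -c "
from h import *
track(-.08);meas()
to(.4773,.3128,.03,46.4)
p,d=imaging.read_camera('side');cv2.imwrite('pics/s5.png',cv2.resize(p[110:300,200:400,::-1],None,fx=3,fy=3))"
```

```text
t 12.65 pos [474.    2.  145.1] phi 37.02 tilt 0.07 F [ 0.1 -0.1 -3.1] gap mm 45.6 q1,q6 [-14.4 -51.4]
cmd [4.7400e-01 2.6000e-03 1.4500e-01 3.7023e+01]
to (0.4773, 0.3128, 0.03, 46.4) tx 0.1150 ty 0.1894 tz -0.2457 ax -9.4
```

View pics/s5.png

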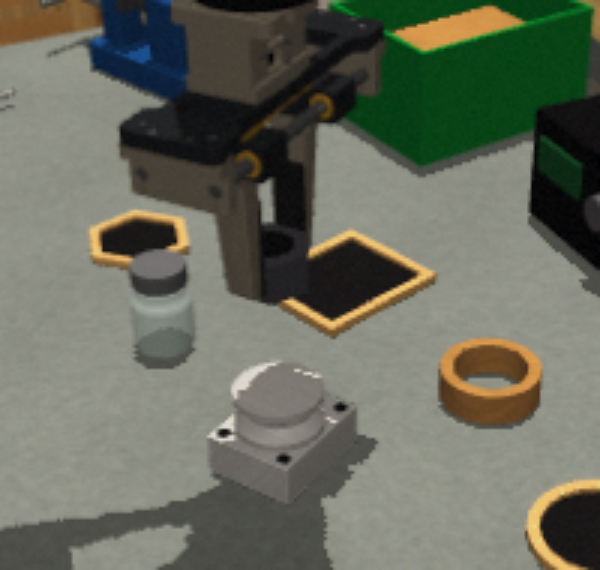

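Emit:
carry_out --targets '[{"tx":0,"ty":0.008,"tz":-0.01,"ax":-0.5,"ay":0,"az":0,"jaw":0},{"tx":0,"ty":0.026,"tz":-0.033,"ax":-1.5,"ay":0,"az":0,"jaw":0},{"tx":0,"ty":0.05,"tz":-0.065,"ax":-2.5,"ay":0,"az":0,"jaw":0},{"tx":0,"ty":0.076,"tz":-0.098,"ax":-4,"ay":0,"az":0,"jaw":0},{"tx":0,"ty":0.102,"tz":-0.132,"ax":-5,"ay":0,"az":0,"jaw":0},{"tx":0,"ty":0.128,"tz":-0.166,"ax":-6.5,"ay":0,"az":0,"jaw":0},{"tx":0,"ty":0.153,"tz":-0.199,"ax":-7.5,"ay":0,"az":0,"jaw":0},{"tx":0.01,"ty":0.174,"tz":-0.226,"ax":-8.5,"ay":0,"az":0,"jaw":0},{"tx":0.03,"ty":0.186,"tz":-0.241,"ax":-9,"ay":0,"az":0,"jaw":0},{"tx":0.06,"ty":0.1894,"tz":-0.2457,"ax":-9.4,"ay":0,"az":0,"jaw":0},{"tx":0.09,"ty":0.1894,"tz":-0.2457,"ax":-9.4,"ay":0,"az":0,"jaw":0},{"tx":0.108,"ty":0.1894,"tz":-0.2457,"ax":-9.4,"ay":0,"az":0,"jaw":0},{"tx":0.115,"ty":0.1894,"tz":-0.2457,"ax":-9.4,"ay":0,"az":0,"jaw":0},{"tx":0.115,"ty":0.1894,"tz":-0.2457,"ax":-9.4,"ay":0,"az":0,"jaw":0},{"tx":0.115,"ty":0.1894,"tz":-0.2457,"ax":-9.4,"ay":0,"az":0,"jaw":0}]'

```text
t: 14.58
ee_pos: [0.478, 0.3127, 0.0309]
tool_rot: [66.2, 89.9, 22.6]
wrist_force: [0.5, 0.7, -2.9]
finger_gap: 0.499
```

```bash
python3 -c "
from h import *
track(.115,.1894,-.2457,-9.4);meas()
p,d=imaging.read_camera('side');cv2.imwrite('pics/s6.png',cv2.resize(p[60:240,170:380,::-1],None,fx=3,fy=3))"
```

```text
t 14.57 pos [478.  312.7  30.9] phi 46.41 tilt 0.13 F [ 0.5  0.7 -2.9] gap mm 45.9 q1,q6 [ 21.1 -25.3]
cmd [4.7730e-01 3.1280e-01 3.0000e-02 4.6423e+01]
```

View pics/s6.png

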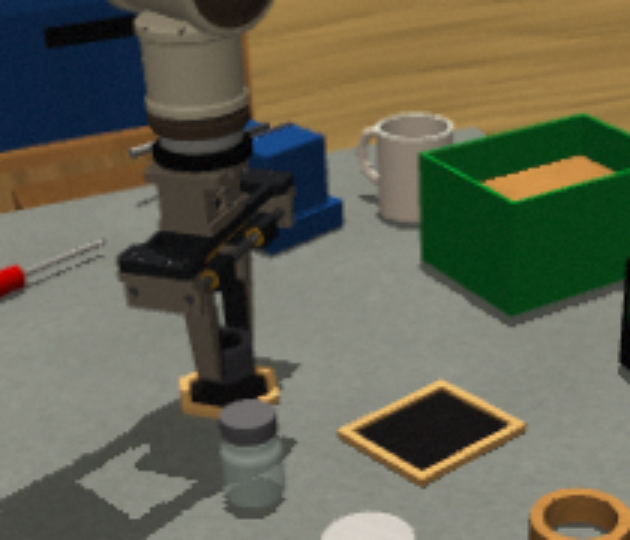

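Emit:
carry_out --targets '[{"tx":0.006,"ty":0,"tz":0,"ax":0,"ay":0,"az":0,"jaw":0},{"tx":0.013,"ty":0,"tz":0,"ax":0,"ay":0,"az":0,"jaw":0},{"tx":0.017,"ty":0,"tz":0,"ax":0,"ay":0,"az":0,"jaw":0},{"tx":0.0185,"ty":0,"tz":0,"ax":0,"ay":0,"az":0,"jaw":0},{"tx":0.0195,"ty":0,"tz":0,"ax":0,"ay":0,"az":0,"jaw":0},{"tx":0.02,"ty":0,"tz":0,"ax":0,"ay":0,"az":0,"jaw":0},{"tx":0.02,"ty":0,"tz":0,"ax":0,"ay":0,"az":0,"jaw":0},{"tx":0.02,"ty":0,"tz":0,"ax":0,"ay":0,"az":0,"jaw":0}]'

```text
t: 15.62
ee_pos: [0.4771, 0.3124, 0.0097]
tool_rot: [67.0, 90.0, 23.5]
wrist_force: [0.6, -0.6, -2.3]
finger_gap: 0.498
```

Emit:
carry_out --targets '[{"tx":0.0003,"ty":0,"tz":0,"ax":0,"ay":0,"az":0,"jaw":0},{"tx":0.0005,"ty":0,"tz":0,"ax":0,"ay":0,"az":0,"jaw":0},{"tx":0.0005,"ty":0,"tz":0,"ax":0,"ay":0,"az":0,"jaw":0}]'

```text
t: 16.0
ee_pos: [0.4771, 0.3123, 0.0097]
tool_rot: [13.3, 90.0, -30.2]
wrist_force: [-2.7, -0.9, 6.9]
finger_gap: 0.495
```

Contact is confirmed, so I release and retreat.

Emit:
carry_out --targets '[{"tx":0,"ty":0,"tz":0,"ax":0,"ay":0,"az":0,"jaw":55},{"tx":0,"ty":0,"tz":0,"ax":0,"ay":0,"az":0,"jaw":65},{"tx":0,"ty":0,"tz":0,"ax":0,"ay":0,"az":0,"jaw":72},{"tx":0,"ty":0,"tz":0,"ax":0,"ay":0,"az":0,"jaw":72},{"tx":-0.01,"ty":0,"tz":0,"ax":0,"ay":0,"az":0,"jaw":72},{"tx":-0.03,"ty":0,"tz":0,"ax":0,"ay":0,"az":0,"jaw":72},{"tx":-0.06,"ty":0,"tz":0,"ax":0,"ay":0,"az":0,"jaw":72},{"tx":-0.1,"ty":0,"tz":0,"ax":0,"ay":0,"az":0,"jaw":80},{"tx":-0.13,"ty":0,"tz":0,"ax":0,"ay":0,"az":0,"jaw":90},{"tx":-0.15,"ty":0,"tz":0,"ax":0,"ay":0,"az":0,"jaw":90},{"tx":-0.15,"ty":0,"tz":0,"ax":0,"ay":0,"az":0,"jaw":90}]'

```text
t: 17.38
ee_pos: [0.4786, 0.313, 0.1626]
tool_rot: [64.5, 89.7, 20.9]
wrist_force: [0.3, -0.3, -0.2]
finger_gap: 0.902
```

```bash
python3 - <<'E'
from h import *
track(.0205-.15);meas()
p,d=imaging.read_camera('top');np.savez('top2.npz',p=p,d=d)
ps,ds=imaging.read_camera('side');np.savez('side2.npz',p=ps,d=ds)
a=cv2.resize(p[230:310,285:365,::-1],None,fx=5,fy=5,interpolation=cv2.INTER_CUBIC)
b=cv2.resize(ps[150:250,200:300,::-1],None,fx=4,fy=4,interpolation=cv2.INTER_CUBIC)
cv2.imwrite('pics/m2.png',np.hstack([a,b]))
P=cloud('top',d);S=cloud('side',ds)
c=(.474,.002)
m=topmask(P,.058,c,r=.045);print('pulley',rect(P,m,.058))
m=topmask(P,.030,c,r=.06);print('block',rect(P,m,.03))
m=topmask(S,.058,c,r=.045,tol=.004);print('pulley side',rect(S,m,.058,'side'))
m=topmask(S,.029,(.477,.312),r=.045,tol=.005);print('nut placed side',rect(S,m,.029,'side'))
to(.475,.0005,.125,31-90)
to(.475,.0005,.125,31)
E
```

```text
t 17.38 pos [478.6 313.  162.6] phi 46.43 tilt 0.35 F [ 0.3 -0.3 -0.2] gap mm 83.0 q1,q6 [ 21.1 -25.3]
cmd [ 0.4773  0.3128  0.1595 46.423 ]
pulley {'n': 753, 'mean': array([475.1,   0.6]), 'pca': 113.4, 'sd': array([51.5, 51.9]), 'rect': array([4.756e+02, 3.000e-01, 5.760e+01, 5.750e+01, 8.960e+01])}
block {'n': 564, 'mean': array([481.3,   4.7]), 'pca': -148.8, 'sd': array([ 76.3, 104.6]), 'rect': array([477.8,   2.7,  79.9,  64. ,  30.9])}
pulley side {'n': 505, 'mean': array([473.6,  -2. ]), 'pca': 72.4, 'sd': array([52.6, 56.9]), 'rect': array([473.5,  -1.7,  61. ,  58.5,  64. ])}
nut placed side {'n': 188, 'mean': array([477.5, 308.6]), 'pca': 72.9, 'sd': array([42.7, 53.1]), 'rect': array([477.6, 309.5,  57.7,  44.8,  71.1])}
to (0.475, 0.0005, 0.125, -59) tx 0.0345 ty -0.2278 tz 0.2136 ax 105.4
to (0.475, 0.0005, 0.125, 31) tx 0.0345 ty -0.2278 tz 0.2136 ax 15.4
```

View pics/m2.png

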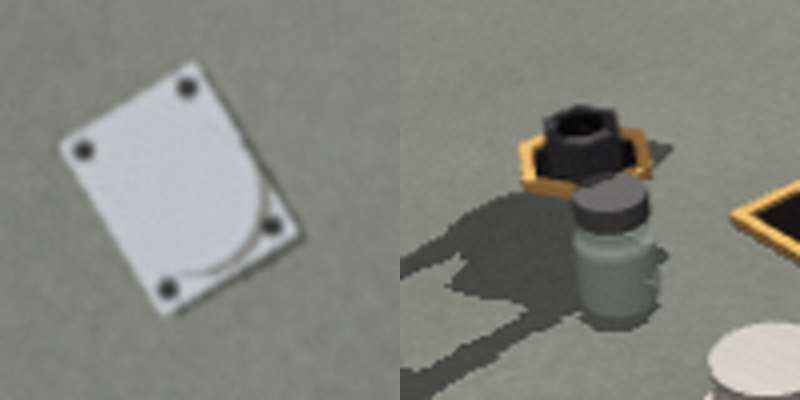

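The nut is upright in its recess at (585,150). The pulley top is centred at (475,0.4) mm in the top camera.

Emit:
carry_out --targets '[{"tx":0,"ty":-0.009,"tz":0.008,"ax":0.5,"ay":0,"az":0,"jaw":90},{"tx":0.001,"ty":-0.03,"tz":0.028,"ax":2,"ay":0,"az":0,"jaw":90},{"tx":0.005,"ty":-0.061,"tz":0.057,"ax":4,"ay":0,"az":0,"jaw":90},{"tx":0.01,"ty":-0.096,"tz":0.09,"ax":6.5,"ay":0,"az":0,"jaw":90},{"tx":0.015,"ty":-0.132,"tz":0.124,"ax":9,"ay":0,"az":0,"jaw":90},{"tx":0.02,"ty":-0.168,"tz":0.157,"ax":11,"ay":0,"az":0,"jaw":90},{"tx":0.026,"ty":-0.199,"tz":0.187,"ax":13.5,"ay":0,"az":0,"jaw":90},{"tx":0.031,"ty":-0.219,"tz":0.206,"ax":15,"ay":0,"az":0,"jaw":90},{"tx":0.0345,"ty":-0.2278,"tz":0.2136,"ax":15.4,"ay":0,"az":0,"jaw":90},{"tx":0.0345,"ty":-0.2278,"tz":0.2136,"ax":15.4,"ay":0,"az":0,"jaw":90},{"tx":0.0345,"ty":-0.2278,"tz":0.2136,"ax":15.4,"ay":0,"az":0,"jaw":90},{"tx":0.055,"ty":-0.2278,"tz":0.2136,"ax":15.4,"ay":0,"az":0,"jaw":90},{"tx":0.08,"ty":-0.2278,"tz":0.2136,"ax":15.4,"ay":0,"az":0,"jaw":90},{"tx":0.105,"ty":-0.2278,"tz":0.2136,"ax":15.4,"ay":0,"az":0,"jaw":90},{"tx":0.118,"ty":-0.2278,"tz":0.2136,"ax":15.4,"ay":0,"az":0,"jaw":90},{"tx":0.123,"ty":-0.2278,"tz":0.2136,"ax":15.4,"ay":0,"az":0,"jaw":90},{"tx":0.123,"ty":-0.2278,"tz":0.2136,"ax":15.4,"ay":0,"az":0,"jaw":90},{"tx":0.123,"ty":-0.2278,"tz":0.2136,"ax":15.4,"ay":0,"az":0,"jaw":90}]'

```text
t: 19.73
ee_pos: [0.4755, -0.0001, 0.037]
tool_rot: [44.0, 89.9, -15.0]
wrist_force: [-0.4, 0.5, 0.1]
finger_gap: 0.898
```

```bash
python3 -c "
from h import *
track(.123,-.2278,.2136,15.4);meas()
p,d=imaging.read_camera('side');cv2.imwrite('pics/s7.png',cv2.resize(p[130:300,200:400,::-1],None,fx=4,fy=4))"
```

```text
t 19.73 pos [ 4.755e+02 -1.000e-01  3.700e+01] phi 31.03 tilt 0.1 F [-0.4  0.5  0.1] gap mm 82.6 q1,q6 [-14.6 -45.6]
cmd [4.7500e-01 5.0000e-04 3.6500e-02 3.1023e+01]
```

View pics/s7.png

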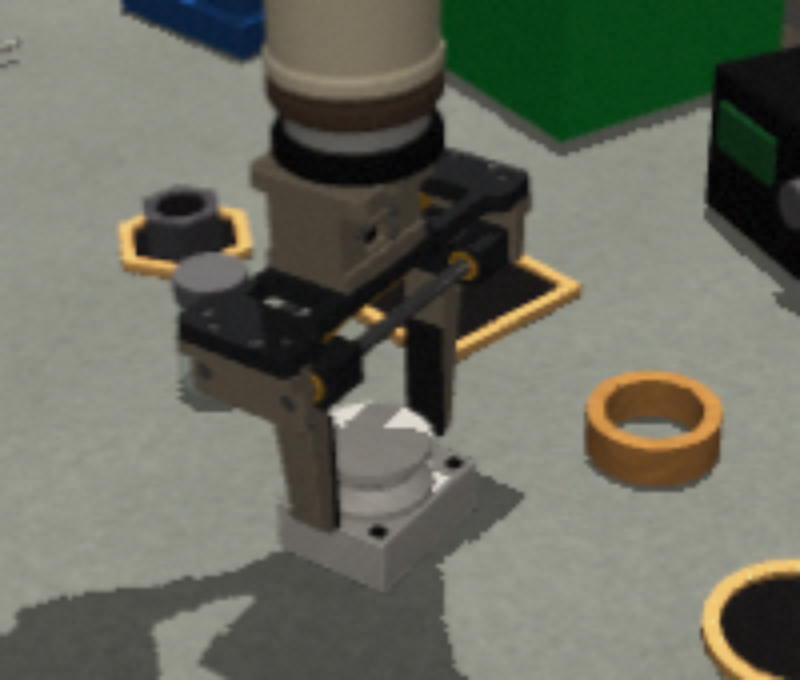

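The fingers straddle the pulley at crop (330,500) and (430,400), above the block. I close, then lift.

Emit:
carry_out --targets '[{"tx":0,"ty":0,"tz":0,"ax":0,"ay":0,"az":0,"jaw":75},{"tx":0,"ty":0,"tz":0,"ax":0,"ay":0,"az":0,"jaw":68},{"tx":0,"ty":0,"tz":0,"ax":0,"ay":0,"az":0,"jaw":40},{"tx":0,"ty":0,"tz":0,"ax":0,"ay":0,"az":0,"jaw":0},{"tx":0,"ty":0,"tz":0,"ax":0,"ay":0,"az":0,"jaw":0},{"tx":0,"ty":0,"tz":0,"ax":0,"ay":0,"az":0,"jaw":0},{"tx":-0.003,"ty":0,"tz":0,"ax":0,"ay":0,"az":0,"jaw":0},{"tx":-0.01,"ty":0,"tz":0,"ax":0,"ay":0,"az":0,"jaw":0},{"tx":-0.03,"ty":0,"tz":0,"ax":0,"ay":0,"az":0,"jaw":0},{"tx":-0.05,"ty":0,"tz":0,"ax":0,"ay":0,"az":0,"jaw":0},{"tx":-0.07,"ty":0,"tz":0,"ax":0,"ay":0,"az":0,"jaw":0},{"tx":-0.08,"ty":0,"tz":0,"ax":0,"ay":0,"az":0,"jaw":0},{"tx":-0.08,"ty":0,"tz":0,"ax":0,"ay":0,"az":0,"jaw":0}]'

```text
t: 21.4
ee_pos: [0.4751, -0.0001, 0.1166]
tool_rot: [44.7, 89.9, -14.3]
wrist_force: [-0.7, 0.0, -2.7]
finger_gap: 0.649
```

```bash
python3 -c "
from h import *
track(-.08);meas()
to(.6225,-.1582,.03,31)
p,d=imaging.read_camera('side');cv2.imwrite('pics/s8.png',cv2.resize(p[110:300,200:400,::-1],None,fx=3,fy=3))"
```

```text
t 21.4 pos [ 4.751e+02 -1.000e-01  1.166e+02] phi 31.02 tilt 0.08 F [-0.7  0.  -2.7] gap mm 59.7 q1,q6 [-14.6 -45.6]
cmd [4.7500e-01 5.0000e-04 1.1650e-01 3.1023e+01]
to (0.6225, -0.1582, 0.03, 31) tx 0.0865 ty 0.0446 tz 0.2120 ax 0.0
```

View pics/s8.png

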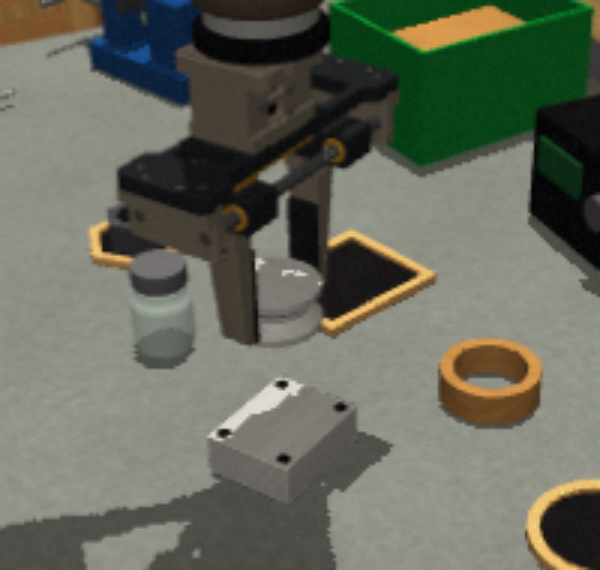

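Emit:
carry_out --targets '[{"tx":0,"ty":0.001,"tz":0.008,"ax":0,"ay":0,"az":0,"jaw":0},{"tx":0,"ty":0.005,"tz":0.025,"ax":0,"ay":0,"az":0,"jaw":0},{"tx":0,"ty":0.011,"tz":0.052,"ax":0,"ay":0,"az":0,"jaw":0},{"tx":0,"ty":0.018,"tz":0.085,"ax":0,"ay":0,"az":0,"jaw":0},{"tx":0,"ty":0.025,"tz":0.12,"ax":0,"ay":0,"az":0,"jaw":0},{"tx":0,"ty":0.032,"tz":0.153,"ax":0,"ay":0,"az":0,"jaw":0},{"tx":0.003,"ty":0.038,"tz":0.181,"ax":0,"ay":0,"az":0,"jaw":0},{"tx":0.015,"ty":0.043,"tz":0.202,"ax":0,"ay":0,"az":0,"jaw":0},{"tx":0.035,"ty":0.0446,"tz":0.212,"ax":0,"ay":0,"az":0,"jaw":0},{"tx":0.06,"ty":0.0446,"tz":0.212,"ax":0,"ay":0,"az":0,"jaw":0},{"tx":0.08,"ty":0.0446,"tz":0.212,"ax":0,"ay":0,"az":0,"jaw":0},{"tx":0.0865,"ty":0.0446,"tz":0.212,"ax":0,"ay":0,"az":0,"jaw":0},{"tx":0.0865,"ty":0.0446,"tz":0.212,"ax":0,"ay":0,"az":0,"jaw":0},{"tx":0.0865,"ty":0.0446,"tz":0.212,"ax":0,"ay":0,"az":0,"jaw":0}]'

```text
t: 23.2
ee_pos: [0.6231, -0.159, 0.0308]
tool_rot: [34.6, 89.9, -24.4]
wrist_force: [-0.6, 0.2, -2.7]
finger_gap: 0.645
```

```bash
python3 -c "
from h import *
track(.0865,.0446,.212);meas()
p,d=imaging.read_camera('side');cv2.imwrite('pics/s9.png',cv2.resize(p[160:340,300:500,::-1],None,fx=3,fy=3))"
```

```text
t 23.2 pos [ 623.1 -159.    30.8] phi 31.03 tilt 0.12 F [-0.6  0.2 -2.7] gap mm 59.3 q1,q6 [-25.1 -56.1]
cmd [ 6.2250e-01 -1.5820e-01  3.0000e-02  3.1023e+01]
```

View pics/s9.png

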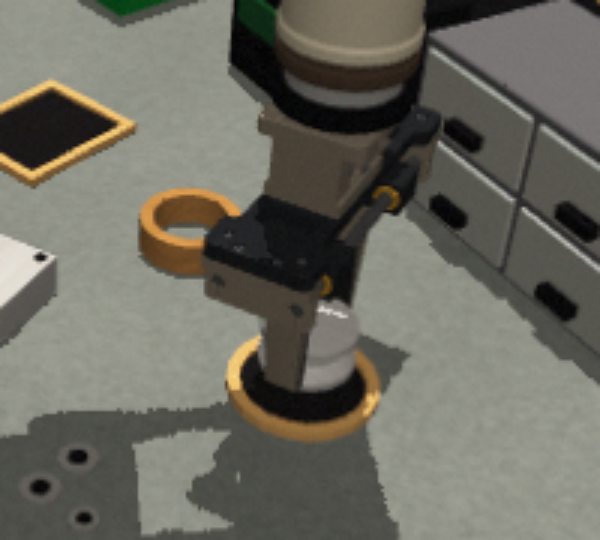

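Emit:
carry_out --targets '[{"tx":0.006,"ty":0,"tz":0,"ax":0,"ay":0,"az":0,"jaw":0},{"tx":0.013,"ty":0,"tz":0,"ax":0,"ay":0,"az":0,"jaw":0},{"tx":0.017,"ty":0,"tz":0,"ax":0,"ay":0,"az":0,"jaw":0},{"tx":0.019,"ty":0,"tz":0,"ax":0,"ay":0,"az":0,"jaw":0},{"tx":0.0197,"ty":0,"tz":0,"ax":0,"ay":0,"az":0,"jaw":0},{"tx":0.0203,"ty":0,"tz":0,"ax":0,"ay":0,"az":0,"jaw":0},{"tx":0.0205,"ty":0,"tz":0,"ax":0,"ay":0,"az":0,"jaw":0},{"tx":0.0205,"ty":0,"tz":0,"ax":0,"ay":0,"az":0,"jaw":0},{"tx":0.0205,"ty":0,"tz":0,"ax":0,"ay":0,"az":0,"jaw":0}]'

```text
t: 24.38
ee_pos: [0.6223, -0.1587, 0.0093]
tool_rot: [33.0, 90.0, -26.0]
wrist_force: [-0.3, 0.1, -1.1]
finger_gap: 0.647
```

Emit:
carry_out --targets '[{"tx":0.0003,"ty":0,"tz":0,"ax":0,"ay":0,"az":0,"jaw":0},{"tx":0.0004,"ty":0,"tz":0,"ax":0,"ay":0,"az":0,"jaw":0},{"tx":0.0004,"ty":0,"tz":0,"ax":0,"ay":0,"az":0,"jaw":0}]'

```text
t: 24.75
ee_pos: [0.6223, -0.1587, 0.0093]
tool_rot: [10.6, 90.0, -48.3]
wrist_force: [-2.1, 0.9, 4.7]
finger_gap: 0.645
```

Contact again, so I release, retreat and look.

Emit:
carry_out --targets '[{"tx":0,"ty":0,"tz":0,"ax":0,"ay":0,"az":0,"jaw":70},{"tx":0,"ty":0,"tz":0,"ax":0,"ay":0,"az":0,"jaw":78},{"tx":0,"ty":0,"tz":0,"ax":0,"ay":0,"az":0,"jaw":84},{"tx":0,"ty":0,"tz":0,"ax":0,"ay":0,"az":0,"jaw":84},{"tx":-0.01,"ty":0,"tz":0,"ax":0,"ay":0,"az":0,"jaw":84},{"tx":-0.03,"ty":0,"tz":0,"ax":0,"ay":0,"az":0,"jaw":84},{"tx":-0.06,"ty":0,"tz":0,"ax":0,"ay":0,"az":0,"jaw":84},{"tx":-0.1,"ty":0,"tz":0,"ax":0,"ay":0,"az":0,"jaw":92},{"tx":-0.13,"ty":0,"tz":0,"ax":0,"ay":0,"az":0,"jaw":92},{"tx":-0.15,"ty":0,"tz":0,"ax":0,"ay":0,"az":0,"jaw":92},{"tx":-0.15,"ty":0,"tz":0,"ax":0,"ay":0,"az":0,"jaw":92}]'

```text
t: 26.12
ee_pos: [0.6233, -0.1592, 0.1612]
tool_rot: [33.9, 89.8, -25.1]
wrist_force: [0.5, 0.2, -0.9]
finger_gap: 0.922
```

```bash
python3 - <<'E'
from h import *
track(.0209-.15);meas()
p,d=imaging.read_camera('top');np.savez('top3.npz',p=p,d=d)
ps,ds=imaging.read_camera('side');np.savez('side3.npz',p=ps,d=ds)
a=cv2.resize(p[230:310,285:365,::-1],None,fx=5,fy=5,interpolation=cv2.INTER_CUBIC)
b=cv2.resize(ps[240:340,350:450,::-1],None,fx=4,fy=4,interpolation=cv2.INTER_CUBIC)
cv2.imwrite('pics/m3.png',np.hstack([a,b]))
P=cloud('top',d);S=cloud('side',ds)
c=(.4775,.002)
m=topmask(P,.030,c,r=.06);print('block',rect(P,m,.03))
m=topmask(S,.030,c,r=.06,tol=.004);print('block side',rect(S,m,.03,'side'))
to(.477,.002,.11,121)
to(.477,.002,.11,-59)
E
```

```text
t 26.12 pos [ 623.3 -159.2  161.2] phi 31.03 tilt 0.24 F [ 0.5  0.2 -0.9] gap mm 84.9 q1,q6 [-25.1 -56.1]
cmd [ 0.6225 -0.1582  0.1591 31.023 ]
block {'n': 1307, 'mean': array([477.9,   3. ]), 'pca': -151.2, 'sd': array([63.8, 79.6]), 'rect': array([477.8,   2.7,  79.9,  64. ,  30.9])}
block side {'n': 897, 'mean': array([475.9,  -1. ]), 'pca': -148.3, 'sd': array([66.7, 84.2]), 'rect': array([476.2,  -0.7,  85.2,  67.8,  30.8])}
to (0.477, 0.002, 0.11, 121) tx 0.0491 ty -0.0421 tz -0.2122 ax -90.0
to (0.477, 0.002, 0.11, -59) tx 0.0491 ty -0.0421 tz -0.2122 ax 90.0
```

View pics/m3.png

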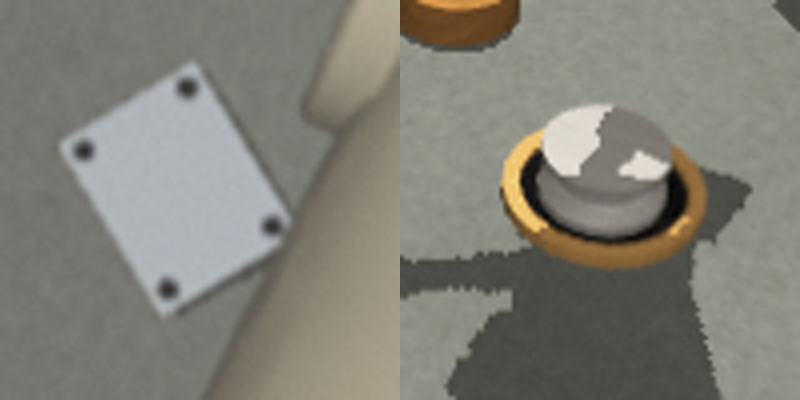

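The pulley sits in its recess at crop (610,170). The block is at (477.7,2.2) mm, yaw 30.9°, so the jaw axis goes to -59°.

Emit:
carry_out --targets '[{"tx":0,"ty":-0.001,"tz":-0.006,"ax":4,"ay":0,"az":0,"jaw":100},{"tx":0,"ty":-0.004,"tz":-0.02,"ax":11,"ay":0,"az":0,"jaw":100},{"tx":0.003,"ty":-0.008,"tz":-0.042,"ax":20,"ay":0,"az":0,"jaw":100},{"tx":0.007,"ty":-0.013,"tz":-0.066,"ax":29,"ay":0,"az":0,"jaw":100},{"tx":0.012,"ty":-0.018,"tz":-0.09,"ax":38,"ay":0,"az":0,"jaw":100},{"tx":0.018,"ty":-0.023,"tz":-0.115,"ax":48,"ay":0,"az":0,"jaw":100},{"tx":0.025,"ty":-0.028,"tz":-0.14,"ax":58,"ay":0,"az":0,"jaw":100},{"tx":0.032,"ty":-0.033,"tz":-0.165,"ax":68,"ay":0,"az":0,"jaw":100},{"tx":0.04,"ty":-0.037,"tz":-0.187,"ax":78,"ay":0,"az":0,"jaw":100},{"tx":0.046,"ty":-0.041,"tz":-0.205,"ax":86,"ay":0,"az":0,"jaw":100},{"tx":0.049,"ty":-0.042,"tz":-0.212,"ax":90,"ay":0,"az":0,"jaw":100},{"tx":0.049,"ty":-0.042,"tz":-0.212,"ax":90,"ay":0,"az":0,"jaw":100},{"tx":0.049,"ty":-0.042,"tz":-0.212,"ax":90,"ay":0,"az":0,"jaw":100}]'

```text
t: 27.85
ee_pos: [0.4767, 0.0012, 0.1092]
tool_rot: [-39.5, 89.9, 171.6]
wrist_force: [-0.3, -0.9, 0.2]
finger_gap: 1.0
```

```bash
python3 - <<'E'
from h import *
track(.049,-.042,-.212,90);meas()
to(.4774,.002,.0075,-59)
E
```

```text
t 27.85 pos [476.7   1.2 109.2] phi -58.92 tilt 0.06 F [-0.3 -0.9  0.2] gap mm 92.0 q1,q6 [-14.4  44.5]
cmd [ 4.7720e-01  1.9000e-03  1.1010e-01 -5.8977e+01]
to (0.4774, 0.002, 0.0075, -59) tx 0.1026 ty -0.0000 tz -0.0002 ax 0.0
```

Emit:
carry_out --targets '[{"tx":0.015,"ty":0,"tz":0,"ax":0,"ay":0,"az":0,"jaw":100},{"tx":0.04,"ty":0,"tz":0,"ax":0,"ay":0,"az":0,"jaw":100},{"tx":0.065,"ty":0,"tz":0,"ax":0,"ay":0,"az":0,"jaw":100},{"tx":0.085,"ty":0,"tz":0,"ax":0,"ay":0,"az":0,"jaw":100},{"tx":0.097,"ty":0,"tz":0,"ax":0,"ay":0,"az":0,"jaw":100},{"tx":0.1025,"ty":0,"tz":0,"ax":0,"ay":0,"az":0,"jaw":95},{"tx":0.1025,"ty":0,"tz":0,"ax":0,"ay":0,"az":0,"jaw":90},{"tx":0.1025,"ty":0,"tz":0,"ax":0,"ay":0,"az":0,"jaw":90}]'

```text
t: 28.85
ee_pos: [0.4776, 0.0012, 0.0079]
tool_rot: [134.9, 89.9, -14.1]
wrist_force: [0.4, -0.4, 0.5]
finger_gap: 0.896
```

```bash
python3 -c "
from h import *
track(.1025);meas()
p,d=imaging.read_camera('side');cv2.imwrite('pics/s10.png',cv2.resize(p[130:300,200:400,::-1],None,fx=4,fy=4))"
```

```text
t 28.85 pos [477.6   1.2   7.9] phi -58.98 tilt 0.09 F [ 0.4 -0.4  0.5] gap mm 82.4 q1,q6 [-14.4  44.6]
cmd [ 4.7720e-01  1.9000e-03  7.6000e-03 -5.8977e+01]
```

View pics/s10.png

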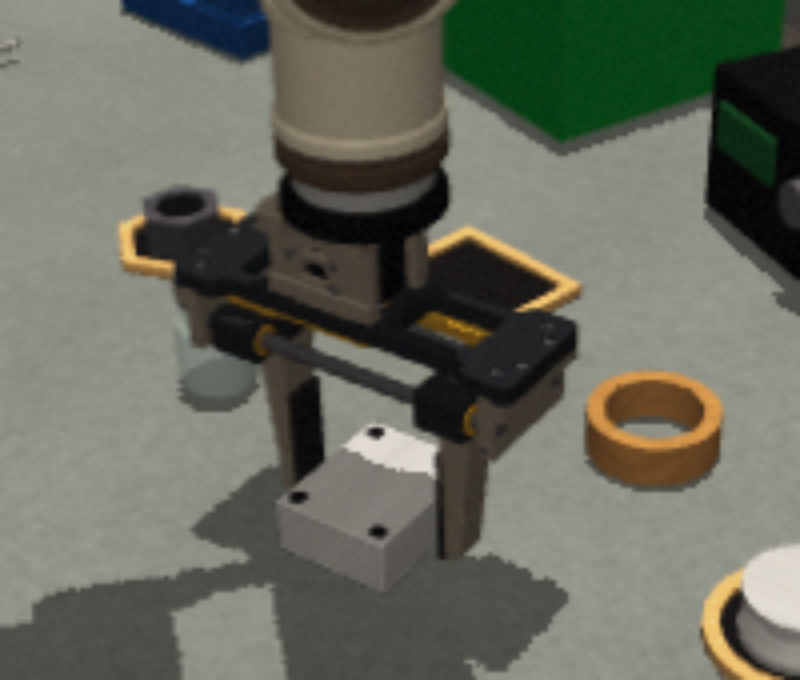

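Fingers sit either side of the block's 64 mm at crop (300,450) and (460,500), so I close and lift.

Emit:
carry_out --targets '[{"tx":0,"ty":0,"tz":0,"ax":0,"ay":0,"az":0,"jaw":80},{"tx":0,"ty":0,"tz":0,"ax":0,"ay":0,"az":0,"jaw":72},{"tx":0,"ty":0,"tz":0,"ax":0,"ay":0,"az":0,"jaw":50},{"tx":0,"ty":0,"tz":0,"ax":0,"ay":0,"az":0,"jaw":0},{"tx":0,"ty":0,"tz":0,"ax":0,"ay":0,"az":0,"jaw":0},{"tx":0,"ty":0,"tz":0,"ax":0,"ay":0,"az":0,"jaw":0},{"tx":-0.003,"ty":0,"tz":0,"ax":0,"ay":0,"az":0,"jaw":0},{"tx":-0.01,"ty":0,"tz":0,"ax":0,"ay":0,"az":0,"jaw":0},{"tx":-0.03,"ty":0,"tz":0,"ax":0,"ay":0,"az":0,"jaw":0},{"tx":-0.06,"ty":0,"tz":0,"ax":0,"ay":0,"az":0,"jaw":0},{"tx":-0.09,"ty":0,"tz":0,"ax":0,"ay":0,"az":0,"jaw":0},{"tx":-0.1,"ty":0,"tz":0,"ax":0,"ay":0,"az":0,"jaw":0},{"tx":-0.1,"ty":0,"tz":0,"ax":0,"ay":0,"az":0,"jaw":0}]'

```text
t: 30.52
ee_pos: [0.477, 0.0012, 0.1072]
tool_rot: [125.0, 90.0, -24.0]
wrist_force: [0.1, -0.9, -4.0]
finger_gap: 0.689
```

```bash
python3 -c "
from h import *
track(-.1);meas()
to(.6020,.1802,.03,-72)
p,d=imaging.read_camera('side');cv2.imwrite('pics/s11.png',cv2.resize(p[110:300,200:400,::-1],None,fx=3,fy=3))"
```

```text
t 30.52 pos [477.    1.2 107.2] phi -58.98 tilt 0.05 F [ 0.1 -0.9 -4. ] gap mm 63.3 q1,q6 [-14.4  44.6]
cmd [ 4.7720e-01  1.9000e-03  1.0760e-01 -5.8977e+01]
to (0.602, 0.1802, 0.03, -72) tx 0.0776 ty -0.0885 tz -0.1989 ax 13.0
```

View pics/s11.png

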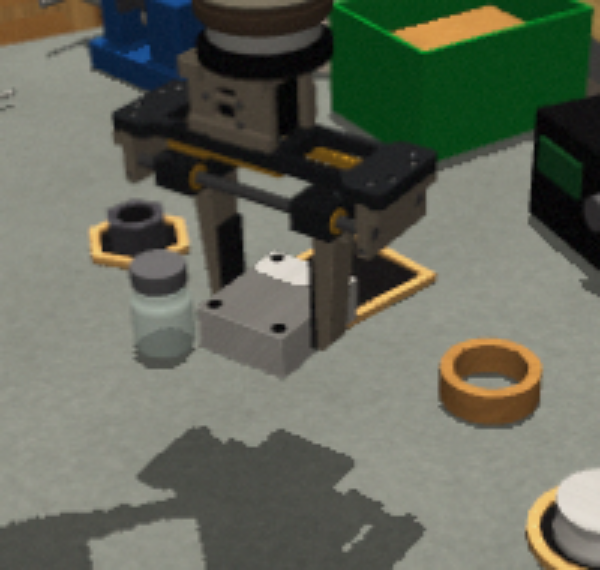

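Emit:
carry_out --targets '[{"tx":0,"ty":-0.003,"tz":-0.007,"ax":0.5,"ay":0,"az":0,"jaw":0},{"tx":0,"ty":-0.01,"tz":-0.023,"ax":1.5,"ay":0,"az":0,"jaw":0},{"tx":0,"ty":-0.021,"tz":-0.048,"ax":3,"ay":0,"az":0,"jaw":0},{"tx":0,"ty":-0.035,"tz":-0.079,"ax":5,"ay":0,"az":0,"jaw":0},{"tx":0,"ty":-0.05,"tz":-0.112,"ax":7,"ay":0,"az":0,"jaw":0},{"tx":0,"ty":-0.064,"tz":-0.143,"ax":9.5,"ay":0,"az":0,"jaw":0},{"tx":0,"ty":-0.076,"tz":-0.17,"ax":11,"ay":0,"az":0,"jaw":0},{"tx":0.005,"ty":-0.085,"tz":-0.19,"ax":12.5,"ay":0,"az":0,"jaw":0},{"tx":0.02,"ty":-0.0885,"tz":-0.1989,"ax":13,"ay":0,"az":0,"jaw":0},{"tx":0.045,"ty":-0.0885,"tz":-0.1989,"ax":13,"ay":0,"az":0,"jaw":0},{"tx":0.068,"ty":-0.0885,"tz":-0.1989,"ax":13,"ay":0,"az":0,"jaw":0},{"tx":0.0775,"ty":-0.0885,"tz":-0.1989,"ax":13,"ay":0,"az":0,"jaw":0},{"tx":0.0775,"ty":-0.0885,"tz":-0.1989,"ax":13,"ay":0,"az":0,"jaw":0},{"tx":0.0775,"ty":-0.0885,"tz":-0.1989,"ax":13,"ay":0,"az":0,"jaw":0}]'

```text
t: 32.33
ee_pos: [0.6026, 0.1797, 0.0307]
tool_rot: [167.2, 89.9, 5.2]
wrist_force: [1.0, -0.3, -4.0]
finger_gap: 0.691
```

```bash
python3 -c "
from h import *
track(.0775,-.0885,-.1989,13);meas()
p,d=imaging.read_camera('side');cv2.imwrite('pics/s12.png',cv2.resize(p[60:260,210:410,::-1],None,fx=3,fy=3))"
```

```text
t 32.33 pos [602.6 179.7  30.7] phi -71.99 tilt 0.1 F [ 1.  -0.3 -4. ] gap mm 63.6 q1,q6 [ 5.6 77.6]
cmd [ 6.0200e-01  1.8020e-01  3.0100e-02 -7.1977e+01]
```

View pics/s12.png

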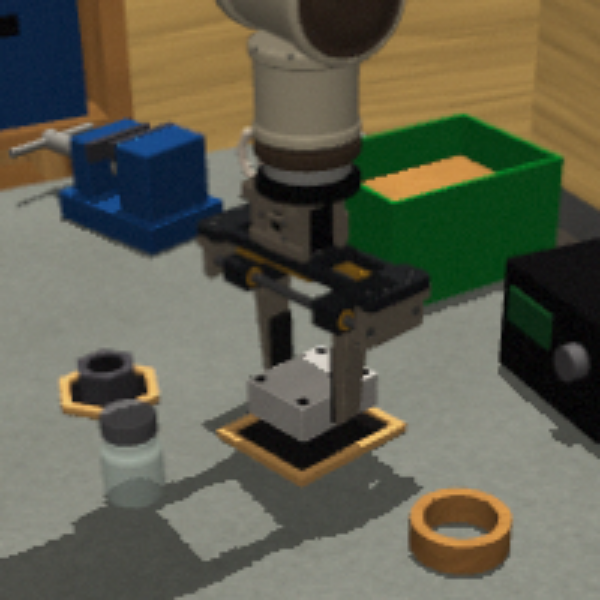

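Emit:
carry_out --targets '[{"tx":0.006,"ty":0,"tz":0,"ax":0,"ay":0,"az":0,"jaw":0},{"tx":0.013,"ty":0,"tz":0,"ax":0,"ay":0,"az":0,"jaw":0},{"tx":0.0165,"ty":0,"tz":0,"ax":0,"ay":0,"az":0,"jaw":0},{"tx":0.018,"ty":0,"tz":0,"ax":0,"ay":0,"az":0,"jaw":0},{"tx":0.0187,"ty":0,"tz":0,"ax":0,"ay":0,"az":0,"jaw":0},{"tx":0.0193,"ty":0,"tz":0,"ax":0,"ay":0,"az":0,"jaw":0},{"tx":0.0195,"ty":0,"tz":0,"ax":0,"ay":0,"az":0,"jaw":0},{"tx":0.0195,"ty":0,"tz":0,"ax":0,"ay":0,"az":0,"jaw":0},{"tx":0.0195,"ty":0,"tz":0,"ax":0,"ay":0,"az":0,"jaw":0}]'

```text
t: 33.5
ee_pos: [0.6019, 0.1798, 0.0104]
tool_rot: [171.2, 90.0, 9.2]
wrist_force: [-0.3, 0.3, -2.7]
finger_gap: 0.694
```

Emit:
carry_out --targets '[{"tx":0.0003,"ty":0,"tz":0,"ax":0,"ay":0,"az":0,"jaw":0},{"tx":0.0005,"ty":0,"tz":0,"ax":0,"ay":0,"az":0,"jaw":0},{"tx":0.0005,"ty":0,"tz":0,"ax":0,"ay":0,"az":0,"jaw":0}]'

```text
t: 33.88
ee_pos: [0.602, 0.1797, 0.0104]
tool_rot: [157.4, 90.0, -4.6]
wrist_force: [-2.4, -1.9, 5.4]
finger_gap: 0.693
```

Emit:
carry_out --targets '[{"tx":0,"ty":0,"tz":0,"ax":0,"ay":0,"az":0,"jaw":75},{"tx":0,"ty":0,"tz":0,"ax":0,"ay":0,"az":0,"jaw":82},{"tx":0,"ty":0,"tz":0,"ax":0,"ay":0,"az":0,"jaw":88},{"tx":0,"ty":0,"tz":0,"ax":0,"ay":0,"az":0,"jaw":88},{"tx":-0.01,"ty":0,"tz":0,"ax":0,"ay":0,"az":0,"jaw":88},{"tx":-0.03,"ty":0,"tz":0,"ax":0,"ay":0,"az":0,"jaw":88},{"tx":-0.06,"ty":0,"tz":0,"ax":0,"ay":0,"az":0,"jaw":88},{"tx":-0.1,"ty":0,"tz":0,"ax":0,"ay":0,"az":0,"jaw":88},{"tx":-0.14,"ty":0,"tz":0,"ax":0,"ay":0,"az":0,"jaw":88},{"tx":-0.17,"ty":0,"tz":0,"ax":0,"ay":0,"az":0,"jaw":88},{"tx":-0.18,"ty":0,"tz":0,"ax":0,"ay":0,"az":0,"jaw":88},{"tx":-0.18,"ty":0.02,"tz":0.01,"ax":0,"ay":0,"az":0,"jaw":88},{"tx":-0.18,"ty":0.06,"tz":0.04,"ax":0,"ay":0,"az":0,"jaw":88},{"tx":-0.18,"ty":0.1,"tz":0.08,"ax":0,"ay":0,"az":0,"jaw":88},{"tx":-0.18,"ty":0.13,"tz":0.11,"ax":0,"ay":0,"az":0,"jaw":88},{"tx":-0.18,"ty":0.15,"tz":0.14,"ax":0,"ay":0,"az":0,"jaw":88},{"tx":-0.18,"ty":0.16,"tz":0.16,"ax":0,"ay":0,"az":0,"jaw":88},{"tx":-0.18,"ty":0.16,"tz":0.16,"ax":0,"ay":0,"az":0,"jaw":88},{"tx":-0.18,"ty":0.16,"tz":0.16,"ax":0,"ay":0,"az":0,"jaw":88}]'

```text
t: 36.25
ee_pos: [0.4987, -0.0219, 0.1888]
tool_rot: [-41.1, 89.9, 156.9]
wrist_force: [-0.1, 0.2, 0.2]
finger_gap: 0.88
```

```bash
python3 - <<'E'
from h import *
track(.02-.18,.16,.16);meas()
p,d=imaging.read_camera('top');np.savez('top4.npz',p=p,d=d)
ps,ds=imaging.read_camera('side');np.savez('side4.npz',p=ps,d=ds)
cv2.imwrite('pics/t_end.png',p[:,:,::-1]);cv2.imwrite('pics/s_end.png',ps[:,:,::-1])
P=cloud('top',d);S=cloud('side',ds)
for nm,z,c,r in(('block',.033,(.602,.18),.06),('nut',.029,(.477,.312),.04),('pulley',.031,(.6225,-.158),.04),('tnut',.029,(.4416,-.3058),.03),('jar',.07,(.449,.161),.035),('tape',.025,(.632,.001),.045)):
    for n,Q,t in(('top',P,.008),('side',S,.005)):
        m=topmask(Q,z,c,r,t)
        if m.sum()>20: print(nm,n,'z',np.median(Q[m][:,2]).round(4),rect(Q,m,z,n))
E
```

```text
t 36.25 pos [498.7 -21.9 188.8] phi -72.01 tilt 0.08 F [-0.1  0.2  0.2] gap mm 81.0 q1,q6 [-16.4  55.6]
cmd [ 4.9940e-01 -2.1400e-02  1.9010e-01 -7.1977e+01]
block top z 0.0331 {'n': 1251, 'mean': array([602.2, 179.3]), 'pca': -161.2, 'sd': array([63.9, 79.2]), 'rect': array([602.1, 179. ,  79. ,  64.7,  17.8])}
block side z 0.0335 {'n': 489, 'mean': array([596.5, 173.7]), 'pca': -146.1, 'sd': array([73.9, 78.6]), 'rect': array([601.8, 175.3,  85.6,  71.9,  18.2])}
nut top z 0.0289 {'n': 471, 'mean': array([476.5, 310.8]), 'pca': 72.3, 'sd': array([43.1, 43.5]), 'rect': array([476.4, 310.8,  51.9,  46.5,  76.1])}
nut side z 0.0299 {'n': 188, 'mean': array([477.3, 308.5]), 'pca': 71.9, 'sd': array([42.2, 53.8]), 'rect': array([476.9, 307.5,  61.9,  44.8,  71.1])}
pulley top z 0.0314 {'n': 685, 'mean': array([ 621.3, -158.4]), 'pca': 91.0, 'sd': array([50.6, 52.3]), 'rect': array([ 621.1, -158.2,   58. ,   56.1,   89.6])}
pulley side z 0.0319 {'n': 626, 'mean': array([ 621.3, -160.8]), 'pca': 50.1, 'sd': array([53.3, 56.9]), 'rect': array([ 621.8, -159.9,   63.5,   60.6,   24.9])}
tnut
[... 227 characters left out ...]
171.5, 'sd': array([19.1, 38.6]), 'rect': array([ 441.5, -306.3,   39.3,   19.8,    7.1])}
jar top z 0.0701 {'n': 365, 'mean': array([449.5, 162.8]), 'pca': -151.7, 'sd': array([35.4, 36.1]), 'rect': array([449.5, 162.6,  40.6,  39.2,  45.1])}
jar side z 0.0704 {'n': 182, 'mean': array([448.7, 159. ]), 'pca': 72.1, 'sd': array([35.3, 44.2]), 'rect': array([449. , 159.8,  45.2,  39.5,  63.6])}
tape top z 0.0249 {'n': 398, 'mean': array([639.2,  -0.7]), 'pca': 72.2, 'sd': array([65. , 81.6]), 'rect': array([637.4,   1.1,  71.1,  61.8,  77.5])}
tape side z 0.0255 {'n': 368, 'mean': array([632.5,  -2.6]), 'pca': 57.0, 'sd': array([72.3, 81.4]), 'rect': array([632.4,  -2.7,  74.7,  71.5,  64. ])}
```

View pics/t_end.png

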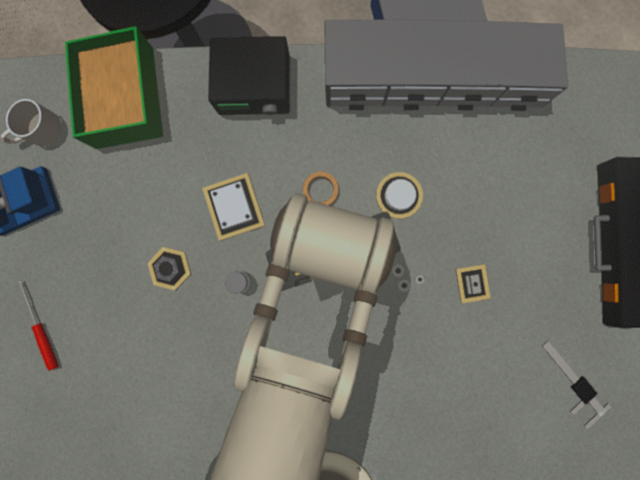

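View pics/s_end.png

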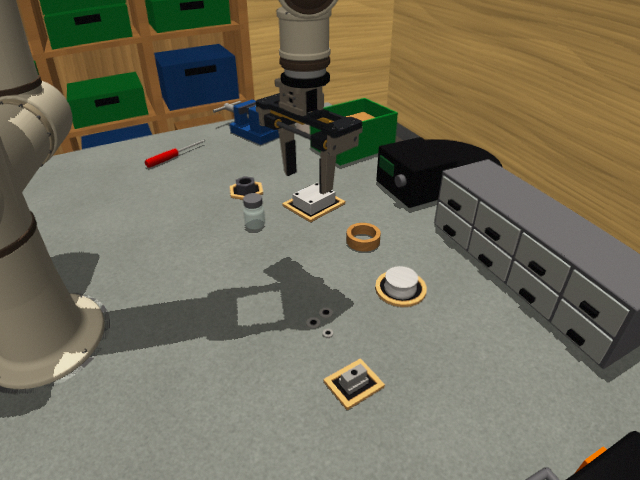

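All four parts are in their trays: block (233,205), nut (168,268), pulley (400,195) and T-nut (474,284) in the top view. Their top heights are right too. Last check is whether the tape and jar moved, comparing side pictures, and then I hand in.

```bash
python3 - <<'E'
from h import *
a,da=load('side0.npz');b,db=load('side4.npz')
for n,(x0,x1,y0,y1) in dict(tape=(340,386,218,255),jar=(238,270,190,235)).items():
    A=cv2.cvtColor(a[y0:y1,x0:x1],cv2.COLOR_RGB2GRAY).astype(np.float32);B=cv2.cvtColor(b[y0:y1,x0:x1],cv2.COLOR_RGB2GRAY).astype(np.float32)
    print(n,cv2.phaseCorrelate(A,B,cv2.createHanningWindow(A.shape[::-1],cv2.CV_32F)),abs(A-B).mean())
print(workorder.sign_off())
E
```

```text
tape ((-0.005199110718542954, 0.03160610385438645), 1.0186914091308912) 5.6028204
jar ((0.10120674650256589, 0.5647107997598688), 0.9838427460855907) 2.1552455
the job is handed in; nothing more can be done
None
```

I put the four parts into their own trays from the top down: T-nut, nut, pulley, block. Each was set down gently until the wrist force showed contact, then released. I handed the job in with the robot clear, at about 36 s.

**Parts:** in the last pictures all four are upright inside their recesses. Their top heights match the part height plus the 3 mm floor to within about 1 mm. Top-camera centres are within about 2 mm of the tray centres.

**Block side reading:** the side camera put the block about 4–5 mm off in y (175 against 180 mm). The gripper hid part of it in that picture, and the top camera gives 179.

**Jar:** the top camera puts it within 0.1 mm of where it started. The side-picture comparison gave a 0.56-pixel shift, which disagrees. I put that down to the nut and its tray behind the jar having changed.

**Tape:** it shows no shift in the side pictures. The arm partly covered it in the last top picture, so the top reading of it is not usable.

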